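# Lay out sole patterns on a leather offcut for marking out

## Robot

A 6-joint arm with a two-finger parallel gripper is mounted at the origin on a cart in front of the work surface, level with it; the furniture and walls round the work are solid. World frame = base frame: x ahead of the robot, y to its left, z up, the work surface at z = 0. Lengths are in m, angles in degrees, forces in N, time in s.
With the tool pointing down it reaches from about 0.35 to 0.85 m from the base axis. Payload 8.1 kg.
Tool frame: the origin (TCP) lies at the very end of the fingers, on their centre line; the grasp point (between the pads) lies 19 mm behind it; z points along the fingers, y is the direction in which the jaws open and shut (so a half turn about z gives the same grasp; the last joint's range is limited). The gripper opens to 85 mm and grips with 20 to 120 N. Pads are 22 mm wide; open, the fingers measure 114 mm over their backs; the gripper's body (76 mm by 85 mm) begins 54 mm behind the grasp point. The pads swing forward as they close: fully open they stand 13 mm farther back than shut.
Start: joints at [71.196, 7.471, 85.268, -0, 87.261, -4.893], TCP at [0.144, 0.582, 0.231] pointing down, gripper open.
Joint ranges: [-169.43, 169.43], [-51.17, 129.36], [1.28, 143.12], [-76.62, 256.62], [0, 156.53], [-152.29, 152.29]. Speed limits (degrees/s): [136.94, 136.94, 159.86, 180, 180, 180].

## Interface

Orientations are given as a 3x3 rotation matrix whose columns are the frame's x, y, z axes.
In Python, from bench import ctrl gives the robot as it stands.
- The arm moves only by the tool servo_tool, never from a script. Its arguments are lists of equal length, an entry for each row: "xyz": the shift along the tool's x, y, z in m, a list of three; "turn": the turn, a rotation vector about the tool's x, y, z in degrees, a list of three. In form: {"xyz": [[x, y, z], ...], "turn": [[ax, ay, az], ...]}. A call has 1 to 5 rows; each row shifts and turns the commanded pose from where the row before left it, along the tool's axes as they then stand; what a row does not reach is not made up. A row lasts 1/10 s, in which the tool goes at most 50 mm and 8.59 degrees, less where a joint would pass 70% of its speed; a pose out of reach is approached as far as the arm can. A call with a gripper value outside its range is refused whole. "claw" is the closure, from 0 (fully open) to 1 (shut), set as the call begins (left out, the last holds). The fingers move at their own pace and stop on an object; "squeeze" is the grip in N (left out, the last holds). Time passes only in rows, so rows that do not move let the fingers close. It gives the time, the measured TCP pose, the force and the opening at its end, in the units of the state.
- ctrl.sense(): the state, without advancing time (a new reading comes with each control period).
- ctrl.grab_frame(name): name is "side" or "top"; returns (picture, depth): 480x640x3 uint8, red, green, blue; 480x640 float32, m along the optical axis (not along the pixel's ray), 0 where there is no reading.
- ctrl.get_calibration(name): a dict with "fx", "fy", "cx", "cy" (pixels), "k1" (the pictures are not rectified: a ray, as slopes to the right and down, at radius r is drawn at 1 + k1 r^2 times it, then the intrinsics apply), "view" (4x4, takes a point from world to camera coordinates). Camera axes: x right, y down, z forward; pixel columns grow to the right and rows downward; lengths in m; the calibration is good to about 2 mm. A picture is of the moment at which its call begins. get_calibration takes no time and is no camera call.
- ctrl.job_done(): hands the job in, once; it reports no verdict.
The state is a dict: "clock": time; "q": joint angles; "qd": joint speeds; "joint_efforts": joint torques, N m; "tool_pos": TCP position; "tcp_rot": TCP orientation; "contact_force": force on the tool from outside, world axes, zero at the start; "torque": the same for the moment, N m; "width": finger opening in m.
Only numpy, scipy, OpenCV 4.12 (cv2) and the standard library are available. Lean on these libraries where they do the work, as an engineer would, in place of code of your own. Each camera call takes 0.05 s, during which the arm holds its last target.

## Task

Lay the aluminium patterns for one shoe flat on the sheet of sole leather, ready to be marked round, as seen from where you stand: the half sole along the sheet's straight right-hand edge, about a finger's width in from it, its toe pointing away from you; directly in front of it, on your side, the larger heel pattern, as wide as the half sole's waist, straight edge to straight edge about a pencil's width apart; and to the left of that heel, about a finger's width away, the horseshoe-shaped rand, lying the same way round as the heel with the two round ends level. Then lay the little tip inside the horseshoe, midway between its arms with its round end towards the bow, so that it is cut from the rand's waste. Nothing may overlap or reach past the leather, and the smaller heel pattern and the thread spool stay where they are.

Things in the scene. Friction and masses are not known exactly. Their poses are not given: they have to be found in the camera images.
- leather: Sheet of brown sole leather, fixed, mid-bench, turned up to 10 degrees; its top is 4 mm above the bench. Origin on its underside; x runs along the straight edge, away from the robot, y to the left. It reaches from x = -120 to +120 mm; straight edge at y = -95 mm, wavy left edge at y = +100 to +110 mm (+60 mm at the far left corner).
- half_sole: Half-sole pattern, 5 mm aluminium plate, 130 mm long, 82 mm wide: round toe at x = +65 mm, straight waist edge 55 mm wide, centred on y = 0, at x = -65 mm, widest (y = -41 to +41) between. Loose, 0.13 kg, at the right. Upright beech bar grip on it, 40 (x) by 18 mm, 34 tall, centred (top 39 mm above the underside). Origin: centre of the outline, on the underside.
- heel: Larger heel pattern, 5 mm aluminium plate, D-shaped, 58 mm long, 56 mm wide: straight edge at x = +29 mm, round end at x = -29 mm. Loose, 0.06 kg, one of four small patterns at the left. Upright beech bar grip on it, 30 (x) by 18 mm, 34 tall, centred (top 39 mm above the underside). Origin: centre of the outline, on the underside.
- heel_small: Smaller heel pattern, of another shoe: the same D shape, 46 mm long, 44 mm wide, 5 mm thick, grip 26 by 18 mm. Loose, among the small patterns at the left; not used. Origin: centre of the outline, on the underside.
- rand: Rand pattern, 5 mm aluminium horseshoe, 76 by 76 mm, strip 17 mm wide: bow at -x (outermost x = -38 mm), arms end at x = +38 mm; space between them 42 mm wide, its round bottom at x = -21 mm. Loose, 0.06 kg, at the left. Upright beech bar grip on it, 18 (x) by 26 mm, 34 tall, on the bow at x = -29.5 mm (top 39 mm above the underside). Origin: middle of the 76 mm square, on the underside.
- tip: Tip pattern, the smallest: 5 mm aluminium plate, long D, 40 mm long, 26 mm wide: straight edge at x = +20 mm, round end at x = -20 mm. Loose, 0.03 kg, at the left. Upright beech bar grip on it, 26 (x) by 18 mm, 34 tall, centred (top 39 mm above the underside). Origin: centre of the outline, on the underside.
- spool: Bystander: wooden spool of pale thread standing loose by the left-hand panel, 45 mm across, 55 mm tall. Origin: centre of its underside.

How it is judged (in metres and radians):
At the end, for the whole second after the job is handed in: All four lie flat and still on the leather, within 11 degrees (tip 17) of its straight edge and the right way round: half sole 0-28 mm inside that edge; heel gap up to 18 mm, 12 mm sideways; rand 0-28 mm left of the heel, round ends level to 17 mm; tip within 10 mm of the rand's middle line (z of half_sole in the frame of leather between 0.002 and 0.0062 m and angle between each of half_sole, heel, rand, tip's own z axis and vertical below 0.06 rad and linear speed of each of half_sole, heel, rand, tip below 0.02 m/s and angular speed of each of half_sole, heel, rand, tip below 0.1 rad/s and z of heel in the frame of leather between 0.002 and 0.0062 m and z of rand in the frame of leather between 0.002 and 0.0062 m and z of tip in the frame of leather between 0.002 and 0.0062 m and y of half_sole in the frame of leather between -0.057 and -0.027 m and x of half_sole in the frame of leather between 0.004 and 0.058 m and angle between the x axis of half_sole and the x axis of leather, either way round below 0.2 rad and y of leather in the frame of half_sole above 0 m and x of heel in the frame of half_sole between -0.112 and -0.091 m and y of heel in the frame of half_sole between -0.012 and 0.012 m and angle between the x axis of heel and the x axis of half_sole, either way round below 0.2 rad and x of half_sole in the frame of heel above 0.05 m and x of heel in the frame of leather above -0.094 m and y of rand in the frame of heel between 0.064 and 0.094 m and x of rand in the frame of heel between -0.008 and 0.026 m and angle between the x axis of rand and the x axis of heel, either way round below 0.2 rad and y of heel in the frame of rand below -0.04 m and y of rand in the frame of leather below 0.066 m and x of tip in the frame of rand between -0.004 and 0.024 m and y of tip in the frame of rand between -0.01 and 0.01 m and angle between the x axis of tip and the x axis of rand, either way round below 0.3 rad and y of heel in the frame of tip below -0.03 m); the robot touches nothing.
It fails at once if the smaller heel pattern is moved more than 20 mm (distance of heel_small from where it was at the start of the episode above 0.02 m).
It fails at once if the thread spool is tipped or pushed more than 30 mm (distance of spool from where it was at the start of the episode above 0.03 m or angle between spool's own z axis and vertical above 0.3 rad).
It also fails if it takes over 112 s, if anything falls off the work surface, if the arm or the gripper's body presses on something with over 40 N, if the wrist force passes 120 N, or if a joint passes its speed limit or range.

## Working session

There is one attempt and no reset: what is moved stays moved. The work goes in short steps, Python scripts to look and compute and a tool call to move; the robot and the scene stay as the last step left them, time stands still between calls to the robot, and variables do not carry over. Pictures are saved under pics/ and viewed, and the job is handed in when it is done.

Besides the shell and the picture viewer there is one more tool, called after "Call:" as name(argument=value, ...), one argument or row to a line, values as JSON. servo_tool: Moves the arm, as the interface text tells. Its arguments: {"type":"object","properties":{"xyz":{"type":"array","items":{"type":"array","items":{"type":"number"}}},"turn":{"type":"array","items":{"type":"array","items":{"type":"number"}}},"claw":{"type":"number"},"squeeze":{"type":"number"}},"required":["xyz","turn"]}

```bash
ls; mkdir -p pics; cat > h.py <<'E'
from bench import ctrl
import numpy as np, cv2
def snap(cam,name):
    p,d=ctrl.grab_frame(cam); cv2.imwrite(f'pics/{name}.png',p[:,:,::-1]); np.save(f'pics/{name}.npy',d); return p,d
def cal(cam):
    c=ctrl.get_calibration(cam); return c
def K(c): return np.array([[c['fx'],0,c['cx']],[0,c['fy'],c['cy']],[0,0,1.]])
def und(c,uv):
    return cv2.undistortPoints(np.array(uv,float).reshape(-1,1,2),K(c),np.array([c['k1'],0,0,0,0])).reshape(-1,2)
def onplane(cam,uv,z):
    c=cal(cam);V=np.array(c['view']);R=V[:3,:3];t=V[:3,3];o=-R.T@t
    r=np.c_[und(c,uv),np.ones(len(np.array(uv).reshape(-1,2)))]@R
    s=(z-o[2])/r[:,2]
    return o+r*s[:,None]
def proj(cam,P):
    c=cal(cam);V=np.array(c['view'])
    return cv2.projectPoints(np.array(P,float).reshape(-1,1,3),cv2.Rodrigues(V[:3,:3])[0],V[:3,3],K(c),np.array([c['k1'],0,0,0,0]))[0].reshape(-1,2)
E
python3 - <<'E'
from h import *
for n in('top','side'):
    snap(n,n+'0'); c=cal(n); V=np.array(c['view']); print(n,{k:v for k,v in c.items() if k!='view'},(-V[:3,:3].T@V[:3,3]).round(3),V[:3,:3].round(2).tolist())
s=ctrl.sense();print(s)
E
```

```text
pics
top {'fx': 496.0142394188837, 'fy': 496.0142394188837, 'cx': 316.85642483823483, 'cy': 237.25021787737643, 'k1': -0.09759734059047571} [0.473 0.021 0.998] [[0.0, -1.0, 0.01], [-1.0, -0.0, -0.08], [0.08, -0.01, -1.0]]
side {'fx': 463.5920714818816, 'fy': 463.5920714818816, 'cx': 318.1689554206453, 'cy': 249.33655849785816, 'k1': -0.11665630430803248} [ 0.077 -0.559  0.707] [[0.79, -0.62, -0.0], [-0.42, -0.53, -0.73], [0.45, 0.58, -0.68]]
{'clock': 0.1, 'q': array([ 7.11924859e+01,  7.51202797e+00,  8.53225037e+01, -4.04961779e-04,
        8.72582738e+01, -4.89412031e+00]), 'qd': array([-0.04431554, -0.05126121, -0.11826013,  0.05295054, -0.0069213 ,
        0.04510629]), 'joint_efforts': array([ 1.08520620e-03, -5.70948315e+01, -5.01941764e+01, -2.35482939e-04,
        8.15379404e-03,  5.71993610e-05]), 'tool_pos': array([0.14411246, 0.5819516 , 0.23034143]), 'tcp_rot': array([[-9.70660347e-01,  2.40454206e-01, -5.15511399e-04],
       [ 2.40454723e-01,  9.70659141e-01, -1.53555247e-03],
       [ 1.31155801e-04, -1.61445705e-03, -9.99998688e-01]]), 'contact_force': array([ 0.17444223, -0.12846284, -0.35077451]), 'torque': array([ 0.04767191, -0.03276706, -0.00840165]), 'width': 0.08572852108687562}
```

View pics/top0.png

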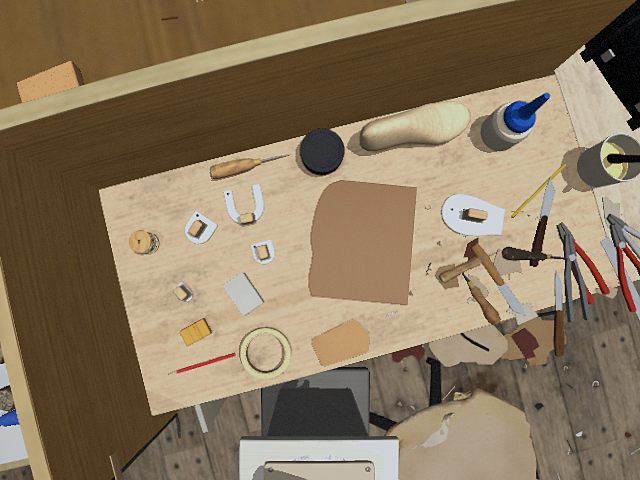

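View pics/side0.png

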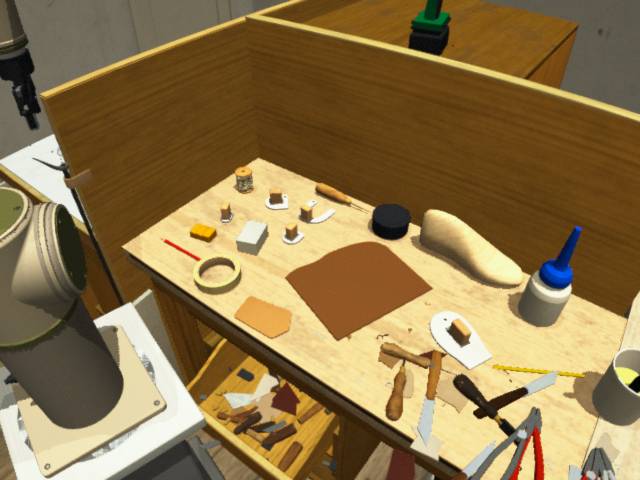

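```bash
python3 - <<'E'
import cv2
p=cv2.imread('pics/top0.png')
cv2.imwrite('pics/cL.png',cv2.resize(p[170:320,120:290],None,fx=4.6,fy=4,interpolation=cv2.INTER_CUBIC)[:600,:782])
cv2.imwrite('pics/cL.png',cv2.resize(p[175:315,125:295],None,fx=4,fy=4,interpolation=cv2.INTER_CUBIC))
cv2.imwrite('pics/cR.png',cv2.resize(p[170:310,300:510],None,fx=3.8,fy=3.8,interpolation=cv2.INTER_CUBIC))
E
```

```text
(no output)
```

View pics/cL.png

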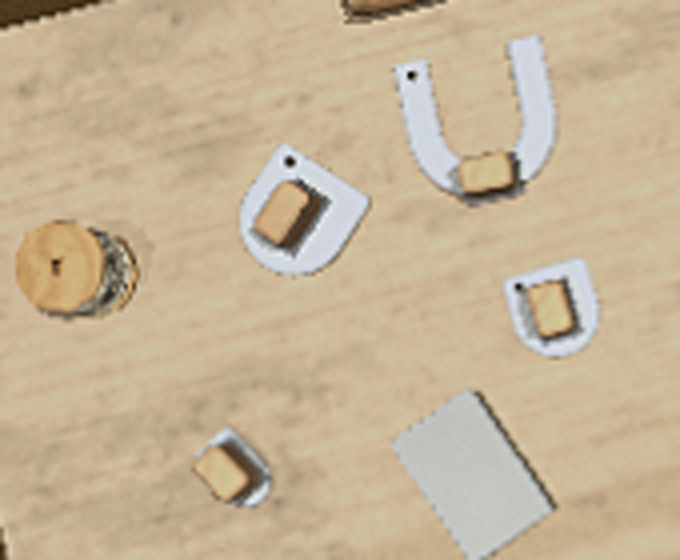

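View pics/cR.png

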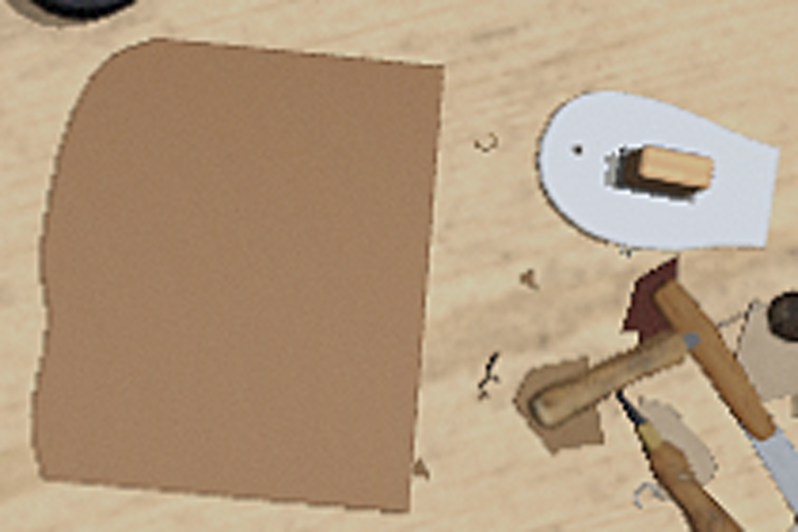

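```bash
cat >> h.py <<'E'
def D(L,W,n=30):
    a=np.linspace(np.pi/2,3*np.pi/2,n); r=W/2
    return np.vstack([[L/2,-r],[L/2,r],np.c_[-L/2+r+r*np.cos(a),r*np.sin(a)]])
def rand():
    a=np.linspace(np.pi/2,3*np.pi/2,40)
    o=np.c_[38*np.cos(a),38*np.sin(a)];i=np.c_[21*np.cos(a),21*np.sin(a)]
    return np.vstack([[38,38],o,[38,-38],[38,-21],i[::-1],[38,21]])
def sole():
    from scipy.interpolate import PchipInterpolator
    # half widths along x
    a=np.linspace(0,np.pi/2,20); x=24+41*np.sin(a);y=41*np.cos(a)
    xs=np.linspace(-65,24,15); t=(xs+65)/89; ys=27.5+13.5*np.sin(t*np.pi/2)
    X=np.r_[xs,x[1:]];Y=np.r_[ys,y[1:]]
    return np.vstack([np.c_[X,Y],np.c_[X,-Y][::-1]])
M={'heel':(D(58,56),(0,0,30,18)),'heel_small':(D(46,44),(0,0,26,18)),'tip':(D(40,26),(0,0,26,18)),'rand':(rand(),(-29.5,0,18,26)),'half_sole':(sole(),(0,0,40,18))}
def T(p,pts,z):
    c,s=np.cos(p[2]),np.sin(p[2]); q=np.asarray(pts)/1000@np.array([[c,s],[-s,c]])+p[:2]
    return np.c_[q,np.full(len(q),z)]
def gripb(n):
    cx,cy,a,b=M[n][1]; return np.array([[cx+i*a/2,cy+j*b/2] for i,j in((1,1),(1,-1),(-1,-1),(-1,1))])
def draw(cam,n,p,z0=0.0,S=8,roi=None):
    x0,y0,x1,y1=roi; sh=((y1-y0)*S,(x1-x0)*S)
    f=lambda P:np.round((proj(cam,P)-[x0,y0]+.5)*S).astype(np.int32)
    m=np.zeros(sh,np.uint8);g=m.copy()
    cv2.fillPoly(m,[f(T(p,M[n][0],z0+.005))],255)
    gp=np.vstack([f(T(p,gripb(n),z0+.005)),f(T(p,gripb(n),z0+.039))])
    cv2.fillPoly(g,[cv2.convexHull(gp)],255)
    return m,g
def fit(cam,img,n,p0,z0=0.0,dil=4):
    from scipy.optimize import minimize
    ctr=proj(cam,[[p0[0],p0[1],z0]])[0].astype(int)
    R=60 if n=='half_sole' else 38 if n=='rand' else 30 if n!='tip' else 22
    roi=(max(ctr[0]-R,0),max(ctr[1]-R,0),ctr[0]+R,ctr[1]+R)
    h=cv2.cvtColor(img[roi[1]:roi[3],roi[0]:roi[2]],cv2.COLOR_RGB2HSV)
    w=np.clip((h[...,2].astype(float)-110)/60,0,1)*np.clip((75-h[...,1].astype(float))/40,0,1)
    def cost(p):
        S=8;m,g=draw(cam,n,p,z0,S,roi)
        ms=cv2.resize(m,w.shape[::-1],interpolation=cv2.INTER_AREA)/255.
        gs=cv2.resize(cv2.dilate(g,np.ones((2*dil*S+1,)*2)),w.shape[::-1],interpolation=cv2.INTER_AREA)/255.
        return (np.abs(ms-w)*(1-gs)).sum()
    best=None
    for da in(-.3,-.1,.1,.3):
        r=minimize(cost,np.array(p0)+[0,0,da],method='Nelder-Mead',options=dict(initial_simplex=np.array(p0)+[0,0,da]+np.array([[0,0,0],[.006,0,0],[0,.006,0],[0,0,.15]]),xatol=1e-4,fatol=.05))
        if best is None or r.fun<best.fun:best=r
    return best.x,best.fun
def overlay(cam,img,ps,roi,S,name,zs={}):
    x0,y0,x1,y1=roi
    im=cv2.resize(img[y0:y1,x0:x1,::-1].copy(),None,fx=S,fy=S,interpolation=cv2.INTER_CUBIC)
    for n,p in ps.items():
        z0=zs.get(n,0)
        f=lambda P:np.round((proj(cam,P)-[x0,y0]+.5)*S).astype(np.int32)
        cv2.polylines(im,[f(T(p,M[n][0],z0+.005))],True,(0,0,255),1)
        cv2.polylines(im,[f(T(p,gripb(n),z0+.039))],True,(0,200,0),1)
    cv2.imwrite(f'pics/{name}.png',im)
E
cat > a.py <<'E'
from h import *
img=cv2.imread('pics/top0.png')[:,:,::-1].copy()
def g(cx,cy,s,ox,oy): return [cx/s+ox-.5,cy/s+oy-.5]
L=onplane('top',[g(443,67,3.8,300,170),g(410,511,3.8,300,170)],.004)
d=L[0]-L[1];print('leather',L.round(4),np.linalg.norm(d),np.degrees(np.arctan2(d[1],d[0])))
def st(a,b,s,ox,oy): # a: centre px, b: px toward +x
    q=onplane('top',[g(*a,s,ox,oy),g(*b,s,ox,oy)],.005); e=q[1]-q[0]; return [q[0][0],q[0][1],np.arctan2(e[1],e[0])]
p0={'heel':st((298,217),(330,174),4,125,175),'heel_small':st((555,308),(545,268),4,125,175),
'tip':st((240,470),(222,440),4,125,175),'rand':st((480,120),(468,50),4,125,175),'half_sole':st((655,175),(540,165),3.8,300,170)}
ps={}
for n in p0:
    x,f=fit('top',img,n,p0[n]);ps[n]=x
    print(n,x[:2].round(4),np.degrees(x[2]).round(1),round(f,1))
np.save('ps.npy',ps,allow_pickle=True)
overlay('top',img,ps,(125,175,295,315),4,'oL');overlay('top',img,ps,(400,160,520,260),5,'oR')
E
python3 a.py
```

```text
leather [[ 0.6568 -0.1962  0.004 ]
 [ 0.4198 -0.1751  0.004 ]] 0.2379949183224918 -5.100968801428973
heel [0.5702 0.2454] -32.4 757.8
heel_small [0.523  0.1131] 21.9 937.1Traceback (most recent call last):
  File "a.py", line 12, in <module>
    x,f=fit('top',img,n,p0[n]);ps[n]=x
        ~~~^^^^^^^^^^^^^^^^^^^
  File "h.py", line 60, in fit
    r=minimize(cost,np.array(p0)+[0,0,da],method='Nelder-Mead',options=dict(initial_simplex=np.array(p0)+[0,0,da]+np.array([[0,0,0],[.006,0,0],[0,.006,0],[0,0,.15]]),xatol=1e-4,fatol=.05))
    res = _minimize_neldermead(fun, x0, args, callback, bounds=bounds,
                               **options)
    fxr = func(xr)
    fx = function(np.copy(x), *(wrapper_args + args))
  File "h.py", line 54, in cost
    S=8;m,g=draw(cam,n,p,z0,S,roi)
            ~~~~^^^^^^^^^^^^^^^^^^
  File "h.py", line 43, in draw
    gp=np.vstack([f(T(p,gripb(n),z0+.005)),f(T(p,gripb(n),z0+.039))])
                                           ~^^^^^^^^^^^^^^^^^^^^^^^
  File "h.py", line 40, in <lambda>
    f=lambda P:np.round((proj(cam,P)-[x0,y0]+.5)*S).astype(np.int32)
                         ~~~~^^^^^^^
  File "h.py", line 16, in proj
    c=cal(cam);V=np.array(c['view'])
  File "h.py", line 6, in cal
    c=ctrl.get_calibration(cam); return c
ValueError: time passes only in moves, steps and waits
```

```bash
sed -i 's/^def cal(cam):/CC={}\ndef cal(cam):\n    if cam not in CC: CC[cam]=ctrl.get_calibration(cam)\n    return CC[cam]\ndef cal_old(cam):/' h.py
python3 - <<'E'
import cv2
p=cv2.imread('pics/top0.png');h=cv2.cvtColor(p,cv2.COLOR_BGR2HSV)
for u,v in((195,218),(207,232),(230,205),(215,220),(190,255),(445,213),(250,300)):print(u,v,p[v,u],h[v,u])
E
sed -i 's/img\[roi\[1\]/img[roi[1]/; s/-110)\/60/-150)\/50/; s/(75-/(45-/; s/)\/40,0,1)/)\/20,0,1)/' h.py
python3 a.py
```

```text
195 218 [223 215 209] [107  16 223]
207 232 [219 214 209] [105  12 219]
230 205 [222 215 208] [105  16 222]
215 220 [140 174 196] [ 18  73 196]
190 255 [152 184 205] [ 18  66 205]
445 213 [220 212 207] [108  15 220]
250 300 [193 197 194] [ 53   5 197]
leather [[ 0.6568 -0.1962  0.004 ]
 [ 0.4198 -0.1751  0.004 ]] 0.2379949183224918 -5.100968801428973
heel [0.5702 0.2461] -32.8 57.6
heel_small [0.5232 0.1139] 17.4 83.7
tip [0.4432 0.2713] 14.9 0.0
rand [0.6187 0.1524] 11.8 197.1
half_sole [ 0.5989 -0.312 ] 78.2 88.4
```

```bash
sed -i "s/x,f=fit('top',img,n,p0\[n\])/x,f=fit('top',img,n,p0[n],dil=1 if n=='tip' else 3)/" a.py; python3 a.py
```

```text
leather [[ 0.6568 -0.1962  0.004 ]
 [ 0.4198 -0.1751  0.004 ]] 0.2379949183224918 -5.100968801428973
heel [0.5703 0.2458] -32.9 64.0
heel_small [0.5232 0.1139] 16.8 87.3
tip [0.4425 0.2744] 43.4 8.5
rand [0.6188 0.1525] 11.5 197.9
half_sole [ 0.5988 -0.3119] 78.0 93.1
```

View pics/oL.png

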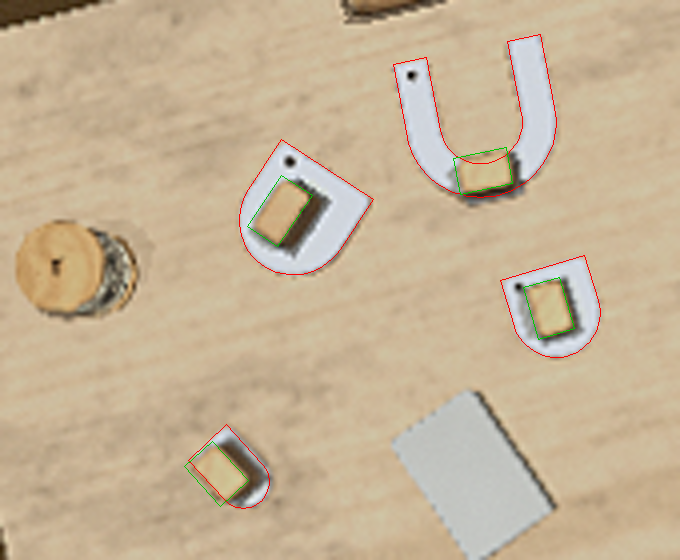

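View pics/oR.png

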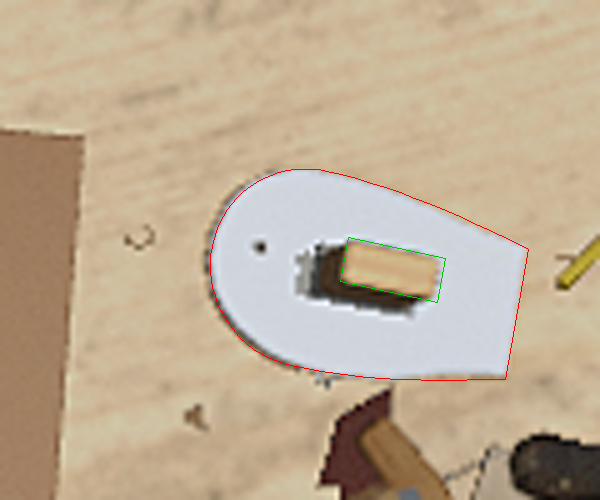

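```bash
cat > b.py <<'E'
from h import *
d=np.load('pics/top0.npy')
c=cal('top');V=np.array(c['view'])
def pt(u,v):
    z=d[v,u];x=np.r_[und(c,[[u,v]])[0]*z,z];return (V[:3,:3].T@(x-V[:3,3])).round(3)
for u,v in((5,235),(10,260),(25,330),(30,350),(40,420),(45,460),(60,300),(100,300),(20,200),(0,118),(320,55),(320,150),(515,115),(440,110),(235,170),(240,295),(150,470)):print(u,v,pt(u,v))
for u,v in((198,228),(247,219),(262,253),(181,292),(475,214),(360,240),(445,213),(140,240)):print('g',u,v,pt(u,v))
E
python3 b.py
```

```text
5 235 [0.527 0.429 0.358]
10 260 [0.494 0.421 0.357]
25 330 [0.402 0.395 0.359]
30 350 [0.376 0.387 0.361]
40 420 [0.289 0.366 0.373]
45 460 [0.241 0.354 0.384]
60 300 [0.436 0.405 0.247]
100 300 [0.43  0.404 0.099]
20 200 [0.583 0.444 0.302]
0 118 [0.677 0.425 0.393]
320 55 [0.776 0.008 0.351]
320 150 [0.724 0.001 0.036]
515 115 [ 0.77  -0.356  0.132]
440 110 [ 0.806 -0.239  0.046]
235 170 [0.686 0.17  0.026]
240 295 [0.439 0.155 0.039]
150 470 [-0.209  0.583 -0.759]
g 198 228 [0.568 0.238 0.04 ]
g 247 219 [0.586 0.143 0.041]
g 262 253 [0.52  0.113 0.039]
g 181 292 [0.444 0.269 0.041]
g 475 214 [ 0.597 -0.305  0.042]
g 360 240 [ 0.548 -0.08   0.003]
g 445 213 [ 0.604 -0.256  0.002]
g 140 240 [0.544 0.351 0.044]
```

```bash
cat > plan.py <<'E'
# usage: plan.py x y z yaw_y [N]
import sys;from h import *
from scipy.spatial.transform import Rotation as Ro
def plan(x,y,z,yaw,N=None):
    s=ctrl.sense();p=np.array(s['tool_pos']);R=np.array(s['tcp_rot'])
    cy=np.degrees(np.arctan2(R[1,1],R[0,1]));da=(yaw-cy+180)%360-180
    tilt=np.degrees(np.arccos(-R[2,2]))
    if N is None:N=int(max(np.ceil(np.linalg.norm([x-p[0],y-p[1],z-p[2]])/.045),np.ceil(abs(da)/8.)))
    print('at',p.round(4),'yaw',round(cy,1),'tilt',round(tilt,2),'q6',s['q'][5].round(1),'w',round(s['width'],4),'t',s['clock'],'F',np.round(s['contact_force'],1))
    step=(np.array([x,y,z])-p)/N
    for i in range(N):
        a=np.radians(cy+da*i/N);ty=np.array([np.cos(a),np.sin(a),0]);tz=np.array([0,0,-1.]);tx=np.cross(ty,tz)
        print([round(float(v),4) for v in(step@tx,step@ty,step@tz)],round(-da/N,2))
if __name__=='__main__':
    a=[float(v) for v in sys.argv[1:]];plan(*a[:4],N=int(a[4]) if len(a)>4 else None)
E
python3 plan.py 0.144 0.582 0.46 57 5; python3 - <<'E'
import numpy as np
t=np.radians(-5.1);R=np.array([[np.cos(t),-np.sin(t)],[np.sin(t),np.cos(t)]])
o=np.array([.5383,-.1857])+R@[0,.095];print('o',o)
for n,p in dict(sole=(.03,-.04),heel=(-.0715,-.04),rand=(-.0625,.039),randgrip=(-.092,.039),tip=(-.0525,.039)).items():print(n,(o+R@p).round(4))
t=np.radians(11.5);print('randgrip now',.6188-.0295*np.cos(t),.1525-.0295*np.sin(t))
E
```

```text
at [0.1441 0.582  0.2303] yaw 76.1 tilt 0.09 q6 -4.9 w 0.0857 t 0.1 F [ 0.2 -0.1 -0.4]
[0.0, 0.0, -0.0459] 3.82
[0.0, 0.0, -0.0459] 3.82
[0.0, 0.0, -0.0459] 3.82
[0.0, -0.0, -0.0459] 3.82
[0.0, -0.0, -0.0459] 3.82
o [ 0.54674496 -0.0910761 ]
sole [ 0.5731 -0.1336]
heel [ 0.472  -0.1246]
rand [ 0.488  -0.0467]
randgrip [ 0.4586 -0.0441]
tip [ 0.4979 -0.0476]
randgrip now 0.5898922212136856 0.14661864593469268
```

Call:
servo_tool(
  xyz=[
    [0,0,-0.045],
    [0,0,-0.045],
    [0,0,-0.045],
    [0,0,-0.045],
    [0,0,-0.045],
  ],
  turn=[
    [0,0,4],
    [0,0,4],
    [0,0,4],
    [0,0,4],
    [0,0,3],
  ],
)

```text
clock: 0.6
tool_pos: [0.1441, 0.582, 0.4577]
tcp_rot: [[-0.838, 0.546, -0.0], [0.546, 0.838, -0.001], [-0.0, -0.001, -1.0]]
contact_force: [1.0, 0.2, -0.1]
width: 0.0854
```

```bash
python3 plan.py 0.569 0.2445 0.45 57.1 12
```

```text
at [0.1441 0.582  0.4577] yaw 56.9 tilt 0.04 q6 14.3 w 0.0854 t 0.6 F [ 1.   0.2 -0.1]
[-0.045, -0.0042, 0.0006] -0.01
[-0.045, -0.0043, 0.0006] -0.01
[-0.045, -0.0043, 0.0006] -0.01
[-0.045, -0.0043, 0.0006] -0.01
[-0.045, -0.0043, 0.0006] -0.01
[-0.045, -0.0043, 0.0006] -0.01
[-0.045, -0.0043, 0.0006] -0.01
[-0.045, -0.0043, 0.0006] -0.01
[-0.045, -0.0043, 0.0006] -0.01
[-0.045, -0.0043, 0.0006] -0.01
[-0.045, -0.0044, 0.0006] -0.01
[-0.045, -0.0044, 0.0006] -0.01
```

Call:
servo_tool(
  xyz=[
    [-0.045,-0.004,0],
    [-0.045,-0.004,0],
    [-0.045,-0.004,0],
    [-0.045,-0.004,0],
    [-0.045,-0.004,0],
  ],
  turn=[
    [0,0,0],
    [0,0,0],
    [0,0,0],
    [0,0,0],
    [0,0,0],
  ],
  claw=0.4,
  squeeze=30,
)

```text
clock: 1.1
tool_pos: [0.3233, 0.442, 0.4558]
tcp_rot: [[-0.84, 0.543, -0.0], [0.543, 0.84, -0.001], [0.0, -0.001, -1.0]]
contact_force: [0.5, 1.2, 0.3]
width: 0.0515
```

Call:
servo_tool(
  xyz=[
    [-0.045,-0.004,0],
    [-0.045,-0.004,0],
    [-0.045,-0.004,0],
    [-0.045,-0.004,0],
    [-0.045,-0.004,0],
  ],
  turn=[
    [0,0,0],
    [0,0,0],
    [0,0,0],
    [0,0,0],
    [0,0,0],
  ],
)

```text
clock: 1.6
tool_pos: [0.5014, 0.3029, 0.4559]
tcp_rot: [[-0.84, 0.543, -0.001], [0.543, 0.84, -0.0], [0.0, -0.001, -1.0]]
contact_force: [-0.2, 0.5, -1.0]
width: 0.0511
```

```bash
python3 plan.py 0.569 0.2445 0.18 57.1; python3 -c "
from h import *
print(ctrl.sense()['q'].round(1))"
```

```text
at [0.5014 0.3029 0.4559] yaw 57.1 tilt 0.04 q6 -31.0 w 0.0511 t 1.6 F [-0.2  0.5 -1. ]
[-0.0126, -0.0018, 0.0394] -0.0
[-0.0126, -0.0018, 0.0394] -0.0
[-0.0126, -0.0018, 0.0394] -0.0
[-0.0126, -0.0018, 0.0394] -0.0
[-0.0126, -0.0018, 0.0394] -0.0
[-0.0126, -0.0018, 0.0394] -0.0
[-0.0126, -0.0018, 0.0394] -0.0
[ 26.1   6.8  62.7   0.  110.5 -31. ]
```

Call:
servo_tool(
  xyz=[
    [-0.04,-0.006,0.02],
    [-0.04,-0.006,0.03],
    [0,0,0.045],
    [0,0,0.045],
    [0,0,0.045],
  ],
  turn=[
    [0,0,0],
    [0,0,0],
    [0,0,0],
    [0,0,0],
    [0,0,0],
  ],
)

```text
clock: 2.1
tool_pos: [0.5606, 0.2503, 0.2691]
tcp_rot: [[-0.839, 0.544, -0.001], [0.544, 0.839, -0.0], [0.001, -0.001, -1.0]]
contact_force: [0.5, 1.2, 0.0]
width: 0.0512
```

Call:
servo_tool(
  xyz=[
    [0,0,0.045],
    [0,0,0.045],
    [0,0,0.04],
    [0,0,0.03],
    [0,0,0],
  ],
  turn=[
    [0,0,0],
    [0,0,0],
    [0,0,0],
    [0,0,0],
    [0,0,0],
  ],
)

```text
clock: 2.6
tool_pos: [0.5564, 0.2495, 0.105]
tcp_rot: [[-0.839, 0.543, -0.01], [0.543, 0.839, -0.004], [0.007, -0.009, -1.0]]
contact_force: [-1.0, -0.6, -0.4]
width: 0.0513
```

```bash
python3 plan.py 0.569 0.2445 0.013 57.1
```

```text
at [0.5564 0.2495 0.105 ] yaw 57.1 tilt 0.63 q6 -37.8 w 0.0513 t 2.6 F [-1.  -0.6 -0.4]
[-0.0044, 0.0009, 0.0307] -0.0
[-0.0044, 0.0009, 0.0307] -0.0
[-0.0044, 0.0009, 0.0307] -0.0
```

Call:
servo_tool(
  xyz=[
    [-0.013,0.003,0.02],
    [0,0,0],
  ],
  turn=[
    [0,0,0],
    [0,0,0],
  ],
)

```text
clock: 2.8
tool_pos: [0.5734, 0.2457, 0.0908]
tcp_rot: [[-0.839, 0.544, -0.001], [0.544, 0.839, -0.001], [0.001, -0.001, -1.0]]
contact_force: [-0.0, 0.6, 0.3]
width: 0.0512
```

```bash
python3 plan.py 0.569 0.2445 0.013 57.1; python3 -c "
from h import *
print(np.array(ctrl.sense()['tcp_rot']).round(4))
snap('side','s1')
p,d=snap('top','t1')
cv2.imwrite('pics/t1c.png',cv2.resize(p[150:310,125:325,::-1],None,fx=4,fy=3.75))
"
```

```text
at [0.5734 0.2457 0.0908] yaw 57.1 tilt 0.1 q6 -38.5 w 0.0512 t 2.8 F [-0.   0.6  0.3]
[0.0015, -0.0017, 0.0389] -0.02
[0.0015, -0.0017, 0.0389] -0.02
[[-8.392e-01  5.438e-01 -1.400e-03]
 [ 5.438e-01  8.392e-01 -8.000e-04]
 [ 8.000e-04 -1.500e-03 -1.000e+00]]
```

View pics/s1.png

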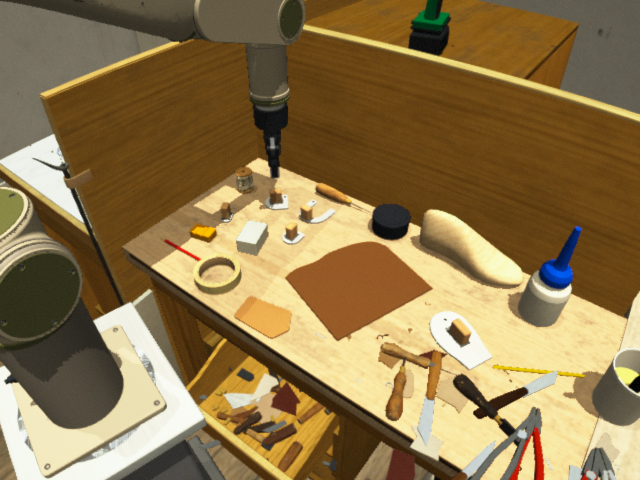

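Call:
servo_tool(
  xyz=[
    [0.003,-0.003,0.03],
    [0,0,0.03],
    [0,0,0.017],
    [0,0,0],
    [0,0,0],
  ],
  turn=[
    [0,0,0],
    [0,0,0],
    [0,0,0],
    [0,0,0],
    [0,0,0],
  ],
)

```text
clock: 3.4
tool_pos: [0.5697, 0.2459, 0.0159]
tcp_rot: [[-0.84, 0.543, 0.001], [0.543, 0.84, 0.0], [-0.001, 0.001, -1.0]]
contact_force: [0.4, 0.2, 0.3]
width: 0.0508
```

Call:
servo_tool(
  xyz=[
    [0,0,0],
    [0,0,0],
    [0,0,0],
    [0,0,0],
    [0,0,0],
  ],
  turn=[
    [0,0,0],
    [0,0,0],
    [0,0,0],
    [0,0,0],
    [0,0,0],
  ],
  claw=1,
  squeeze=30,
)

```text
clock: 3.9
tool_pos: [0.5705, 0.246, 0.0164]
tcp_rot: [[-0.839, 0.543, 0.003], [0.543, 0.839, 0.001], [-0.002, 0.002, -1.0]]
contact_force: [-0.5, 0.8, 6.7]
width: 0.0174
```

Call:
servo_tool(
  xyz=[
    [0,0,-0.01],
    [0,0,-0.03],
    [0,0,-0.03],
    [0,0,0],
    [0,0,0],
  ],
  turn=[
    [0,0,0],
    [0,0,0],
    [0,0,0],
    [0,0,0],
    [0,0,0],
  ],
)

```text
clock: 4.4
tool_pos: [0.57, 0.2458, 0.0861]
tcp_rot: [[-0.84, 0.543, 0.002], [0.543, 0.84, 0.001], [-0.002, 0.002, -1.0]]
contact_force: [-0.5, 0.1, -0.4]
width: 0.0178
```

```bash
python3 -c "
from h import *
p,d=snap('side','s2')
cv2.imwrite('pics/s2c.png',cv2.resize(p[100:260,180:380,::-1],None,fx=4,fy=3.75))
"
```

```text
(no output)
```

View pics/s2c.png

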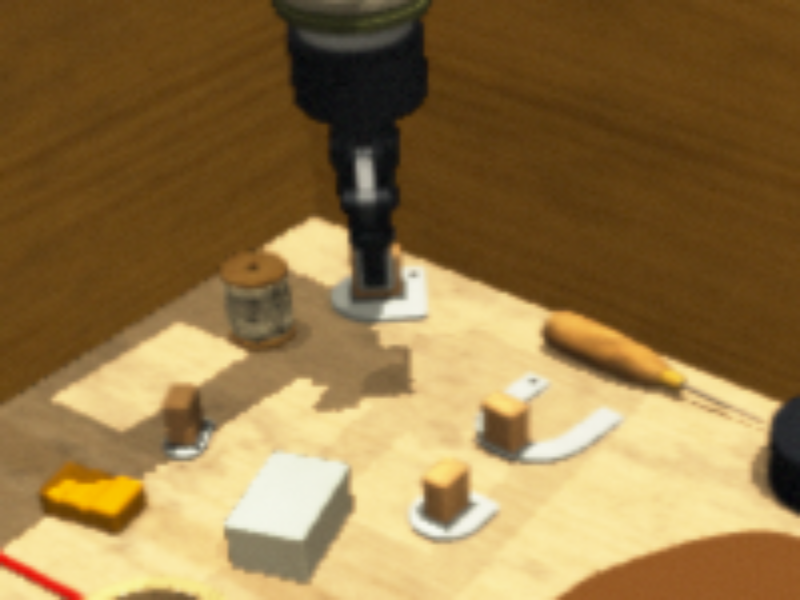

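```bash
python3 plan.py 0.472 -0.1246 0.14 84.9 10
```

```text
at [0.5689 0.2454 0.0846] yaw 57.1 tilt 0.0 q6 -38.5 w 0.0174 t 4.45 F [-0.4  0.4 -2.2]
[-0.012, -0.0363, -0.0055] -2.78
[-0.0102, -0.0369, -0.0055] -2.78
[-0.0084, -0.0373, -0.0055] -2.78
[-0.0066, -0.0377, -0.0055] -2.78
[-0.0047, -0.038, -0.0055] -2.78
[-0.0029, -0.0381, -0.0055] -2.78
[-0.001, -0.0382, -0.0055] -2.78
[0.0008, -0.0382, -0.0055] -2.78
[0.0027, -0.0382, -0.0055] -2.78
[0.0045, -0.038, -0.0055] -2.78
```

Call:
servo_tool(
  xyz=[
    [-0.012,-0.036,-0.02],
    [-0.01,-0.037,-0.02],
    [-0.008,-0.037,-0.01],
    [-0.007,-0.038,0],
    [-0.005,-0.038,0],
  ],
  turn=[
    [0,0,-3],
    [0,0,-3],
    [0,0,-3],
    [0,0,-3],
    [0,0,-3],
  ],
)

```text
clock: 4.95
tool_pos: [0.5209, 0.059, 0.1335]
tcp_rot: [[-0.952, 0.305, -0.002], [0.305, 0.952, -0.0], [0.002, -0.001, -1.0]]
contact_force: [0.1, -1.1, -1.4]
width: 0.0176
```

Call:
servo_tool(
  xyz=[
    [-0.003,-0.038,0],
    [-0.001,-0.038,0],
    [0.001,-0.038,0],
    [0.003,-0.038,0],
    [0.004,-0.035,0],
  ],
  turn=[
    [0,0,-3],
    [0,0,-3],
    [0,0,-3],
    [0,0,-3],
    [0,0,0],
  ],
)

```text
clock: 5.45
tool_pos: [0.4776, -0.1234, 0.133]
tcp_rot: [[-0.995, 0.101, -0.003], [0.101, 0.995, 0.001], [0.003, 0.001, -1.0]]
contact_force: [0.7, 0.4, -1.3]
width: 0.0178
```

Call:
servo_tool(
  xyz=[
    [0,0,0],
    [0,0,0],
  ],
  turn=[
    [0,0,0],
    [0,0,0],
  ],
)

```text
clock: 5.65
tool_pos: [0.4784, -0.1224, 0.1332]
tcp_rot: [[-0.994, 0.105, -0.002], [0.105, 0.994, 0.001], [0.002, 0.001, -1.0]]
contact_force: [-0.4, -0.1, -0.7]
width: 0.0174
```

```bash
python3 plan.py 0.472 -0.1246 0.05 84.9
```

```text
at [ 0.4784 -0.1224  0.1332] yaw 84.0 tilt 0.14 q6 -104.3 w 0.0174 t 5.65 F [-0.4 -0.1 -0.7]
[0.0031, -0.0014, 0.0416] -0.47
[0.0031, -0.0014, 0.0416] -0.47
```

Call:
servo_tool(
  xyz=[
    [0.006,-0.003,0.03],
    [0,0,0.03],
    [0,0,0.028],
    [0,0,0],
    [0,0,0],
  ],
  turn=[
    [0,0,-1],
    [0,0,0],
    [0,0,0],
    [0,0,0],
    [0,0,0],
  ],
)

```text
clock: 6.15
tool_pos: [0.4726, -0.1233, 0.0461]
tcp_rot: [[-0.996, 0.084, -0.002], [0.084, 0.996, 0.001], [0.002, 0.001, -1.0]]
contact_force: [0.5, 0.6, 0.6]
width: 0.0174
```

```bash
python3 plan.py 0.472 -0.1246 0.022 84.9
```

```text
at [ 0.4726 -0.1233  0.0461] yaw 85.2 tilt 0.14 q6 -105.8 w 0.0174 t 6.15 F [0.5 0.6 0.6]
[0.0005, -0.0013, 0.0241] 0.26
```

Call:
servo_tool(
  xyz=[
    [0,-0.001,0.012],
    [0,0,0.008],
    [0,0,0.004],
    [0,0,0.001],
    [0,0,0],
  ],
  turn=[
    [0,0,0],
    [0,0,0],
    [0,0,0],
    [0,0,0],
    [0,0,0],
  ],
)

```text
clock: 6.65
tool_pos: [0.473, -0.1256, 0.0215]
tcp_rot: [[-0.996, 0.086, -0.0], [0.086, 0.996, 0.0], [0.0, 0.0, -1.0]]
contact_force: [-0.5, 0.2, 0.5]
width: 0.0174
```

```bash
python3 plan.py 0.472 -0.1246 0.0204 84.9
```

```text
at [ 0.473  -0.1256  0.0215] yaw 85.1 tilt 0.01 q6 -106.0 w 0.0174 t 6.65 F [-0.5  0.2  0.5]
[0.0011, 0.0009, 0.0011] 0.18
```

Call:
servo_tool(
  xyz=[
    [0,0,0.001],
    [0,0,0],
    [0,0,0],
  ],
  turn=[
    [0,0,0],
    [0,0,0],
    [0,0,0],
  ],
)

```text
clock: 6.95
tool_pos: [0.4732, -0.1257, 0.0207]
tcp_rot: [[-0.996, 0.086, 0.0], [0.086, 0.996, -0.0], [-0.0, -0.0, -1.0]]
contact_force: [0.5, -0.2, 0.6]
width: 0.0179
```

Call:
servo_tool(
  xyz=[
    [0,0,0],
    [0,0,0],
    [0,0,0],
    [0,0,0],
    [0,0,0],
  ],
  turn=[
    [0,0,0],
    [0,0,0],
    [0,0,0],
    [0,0,0],
    [0,0,0],
  ],
  claw=0.5,
)

```text
clock: 7.45
tool_pos: [0.4731, -0.1256, 0.0205]
tcp_rot: [[-0.996, 0.086, 0.0], [0.086, 0.996, -0.0], [-0.0, -0.0, -1.0]]
contact_force: [-0.4, 0.4, 0.2]
width: 0.0427
```

Call:
servo_tool(
  xyz=[
    [0,0,-0.02],
    [0,0,-0.035],
    [0,0,-0.045],
    [0,0,-0.03],
    [0,0,0],
  ],
  turn=[
    [0,0,0],
    [0,0,0],
    [0,0,0],
    [0,0,0],
    [0,0,0],
  ],
)

```text
clock: 7.95
tool_pos: [0.4764, -0.1268, 0.1563]
tcp_rot: [[-0.996, 0.086, 0.009], [0.086, 0.996, -0.003], [-0.009, -0.003, -1.0]]
contact_force: [0.4, -0.5, 0.4]
width: 0.0426
```

```bash
python3 plan.py 0.59 0.1466 0.14 101.5 8
```

```text
at [ 0.4764 -0.1268  0.1563] yaw 85.1 tilt 0.54 q6 -106.0 w 0.0426 t 7.95 F [ 0.4 -0.5  0.4]
[-0.0112, 0.0353, 0.002] -2.05
[-0.0125, 0.0348, 0.002] -2.05
[-0.0137, 0.0344, 0.002] -2.05
[-0.0149, 0.0339, 0.002] -2.05
[-0.0161, 0.0333, 0.002] -2.05
[-0.0173, 0.0327, 0.002] -2.05
[-0.0185, 0.0321, 0.002] -2.05
[-0.0196, 0.0314, 0.002] -2.05
```

Call:
servo_tool(
  xyz=[
    [-0.011,0.035,0],
    [-0.012,0.035,0],
    [-0.014,0.034,0],
    [-0.015,0.034,0],
    [-0.016,0.033,0],
  ],
  turn=[
    [0,0,-2],
    [0,0,-2],
    [0,0,-2],
    [0,0,-2],
    [0,0,-2],
  ],
  squeeze=60,
)

```text
clock: 8.45
tool_pos: [0.5438, 0.046, 0.1495]
tcp_rot: [[-0.996, -0.09, -0.001], [-0.09, 0.996, -0.0], [0.001, 0.0, -1.0]]
contact_force: [-0.5, -0.2, -0.8]
width: 0.0427
```

Call:
servo_tool(
  xyz=[
    [-0.017,0.033,0],
    [-0.018,0.032,0.01],
    [-0.02,0.03,0.02],
    [0,0,0.03],
    [0,0,0],
  ],
  turn=[
    [0,0,-2],
    [0,0,-2],
    [0,0,-2],
    [0,0,0],
    [0,0,0],
  ],
)

```text
clock: 8.95
tool_pos: [0.5828, 0.146, 0.0845]
tcp_rot: [[-0.981, -0.194, -0.01], [-0.194, 0.981, -0.002], [0.01, 0.0, -1.0]]
contact_force: [-1.5, -0.8, -0.9]
width: 0.0429
```

```bash
python3 plan.py 0.589 0.1455 0.016 101.5;python3 -c "
from h import *
p,d=snap('top','t3')
cv2.imwrite('pics/t3c.png',cv2.resize(p[170:320,200:420,::-1],None,fx=3.6,fy=3.6))
"
```

```text
at [0.5828 0.146  0.0845] yaw 101.2 tilt 0.56 q6 -92.0 w 0.0429 t 8.95 F [-1.5 -0.8 -0.9]
[-0.003, -0.0009, 0.0342] -0.15
[-0.003, -0.0009, 0.0342] -0.15
```

View pics/t3c.png

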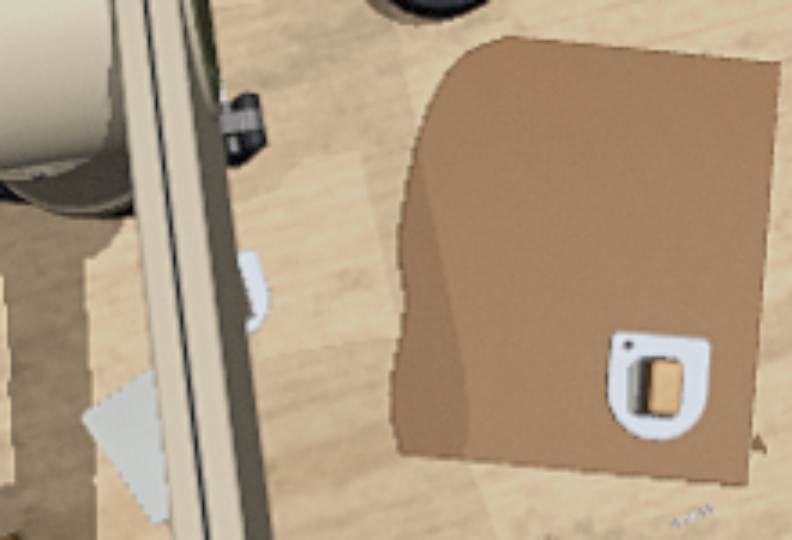

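Call:
servo_tool(
  xyz=[
    [0,0,0],
    [0,0,0],
  ],
  turn=[
    [0,0,0],
    [0,0,0],
  ],
)

```text
clock: 9.2
tool_pos: [0.5878, 0.1451, 0.0924]
tcp_rot: [[-0.982, -0.191, 0.002], [-0.191, 0.982, 0.0], [-0.003, -0.0, -1.0]]
contact_force: [0.0, -0.0, -0.3]
width: 0.0426
```

```bash
python3 plan.py 0.589 0.1455 0.016 101.5 3
```

```text
at [0.5878 0.1451 0.0924] yaw 101.0 tilt 0.14 q6 -92.0 w 0.0426 t 9.2 F [ 0.  -0.  -0.3]
[-0.0004, 0.0001, 0.0255] -0.16
[-0.0004, 0.0001, 0.0255] -0.16
[-0.0004, 0.0001, 0.0255] -0.16
```

Call:
servo_tool(
  xyz=[
    [-0.001,0,0.03],
    [0,0,0.03],
    [0,0,0.016],
    [0,0,0],
    [0,0,0],
  ],
  turn=[
    [0,0,-0.5],
    [0,0,0],
    [0,0,0],
    [0,0,0],
    [0,0,0],
  ],
)

```text
clock: 9.7
tool_pos: [0.5885, 0.1457, 0.0157]
tcp_rot: [[-0.98, -0.2, 0.001], [-0.2, 0.98, 0.0], [-0.001, -0.0, -1.0]]
contact_force: [-0.4, 0.9, 1.2]
width: 0.0429
```

Call:
servo_tool(
  xyz=[
    [0,0,0],
    [0,0,0],
    [0,0,0],
    [0,0,0],
    [0,0,0],
  ],
  turn=[
    [0,0,0],
    [0,0,0],
    [0,0,0],
    [0,0,0],
    [0,0,0],
  ],
  claw=1,
)

```text
clock: 10.2
tool_pos: [0.5897, 0.1461, 0.017]
tcp_rot: [[-0.98, -0.201, 0.004], [-0.201, 0.98, 0.001], [-0.004, -0.0, -1.0]]
contact_force: [-0.9, -1.7, 7.1]
width: 0.025
```

```bash
python3 plan.py 0.589 0.1455 0.016 101.5 3
```

```text
at [0.5897 0.1461 0.017 ] yaw 101.6 tilt 0.23 q6 -92.5 w 0.025 t 10.2 F [-0.9 -1.7  7.1]
[0.0003, -0.0002, 0.0003] 0.03
[0.0003, -0.0002, 0.0003] 0.03
[0.0003, -0.0002, 0.0003] 0.03
```

Call:
servo_tool(
  xyz=[
    [0,0,-0.01],
    [0,0,-0.03],
    [0,0,-0.03],
    [0,0,0],
    [0,0,0],
  ],
  turn=[
    [0,0,0],
    [0,0,0],
    [0,0,0],
    [0,0,0],
    [0,0,0],
  ],
)

```text
clock: 10.7
tool_pos: [0.5889, 0.1461, 0.0864]
tcp_rot: [[-0.98, -0.201, 0.003], [-0.201, 0.98, 0.0], [-0.003, -0.0, -1.0]]
contact_force: [-0.4, 0.1, -0.6]
width: 0.0247
```

```bash
python3 -c "
from h import *
p,d=snap('side','s4')
cv2.imwrite('pics/s4c.png',cv2.resize(p[100:260,180:380,::-1],None,fx=4,fy=3.75))
"
```

View pics/s4c.png

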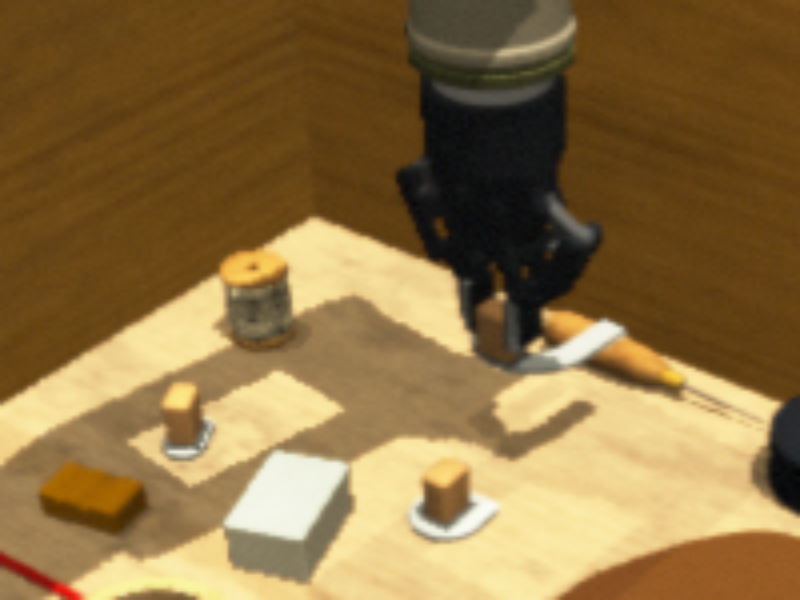

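```bash
python3 plan.py 0.4586 -0.0441 0.13 84.9 7
```

```text
at [0.5878 0.1459 0.0849] yaw 101.6 tilt 0.02 q6 -92.5 w 0.0247 t 10.75 F [-0.5 -0.4 -1.3]
[0.0235, -0.0229, -0.0064] 2.38
[0.0226, -0.0238, -0.0064] 2.38
[0.0215, -0.0248, -0.0064] 2.38
[0.0205, -0.0256, -0.0064] 2.38
[0.0194, -0.0265, -0.0064] 2.38
[0.0183, -0.0273, -0.0064] 2.38
[0.0171, -0.028, -0.0064] 2.38
```

Call:
servo_tool(
  xyz=[
    [0.023,-0.023,-0.02],
    [0.023,-0.024,-0.01],
    [0.022,-0.025,-0.005],
    [0.02,-0.026,0],
    [0.019,-0.027,0],
  ],
  turn=[
    [0,0,2.4],
    [0,0,2.4],
    [0,0,2.4],
    [0,0,2.4],
    [0,0,2.4],
  ],
)

```text
clock: 11.25
tool_pos: [0.4943, 0.008, 0.1183]
tcp_rot: [[-1.0, 0.009, -0.002], [0.009, 1.0, 0.0], [0.002, 0.0, -1.0]]
contact_force: [0.2, -1.1, -1.0]
width: 0.0249
```

Call:
servo_tool(
  xyz=[
    [0.018,-0.027,0],
    [0.017,-0.028,0],
    [0,0,0],
    [0,0,0],
  ],
  turn=[
    [0,0,2.4],
    [0,0,2.4],
    [0,0,0],
    [0,0,0],
  ],
)

```text
clock: 11.65
tool_pos: [0.4586, -0.0454, 0.1185]
tcp_rot: [[-0.996, 0.092, -0.002], [0.092, 0.996, 0.001], [0.002, 0.0, -1.0]]
contact_force: [0.0, 1.2, -0.2]
width: 0.0249
```

```bash
python3 plan.py 0.4590 -0.0441 0.046 84.9 3
```

```text
at [ 0.4586 -0.0454  0.1185] yaw 84.7 tilt 0.1 q6 -96.8 w 0.0249 t 11.65 F [ 0.   1.2 -0.2]
[-0.0001, 0.0004, 0.0242] -0.06
[-0.0001, 0.0004, 0.0242] -0.06
[-0.0001, 0.0004, 0.0242] -0.06
```

Call:
servo_tool(
  xyz=[
    [0,0.001,0.03],
    [0,0,0.03],
    [0,0,0.02],
    [0,0,0.01],
    [0,0,0],
  ],
  turn=[
    [0,0,0],
    [0,0,0],
    [0,0,0],
    [0,0,0],
    [0,0,0],
  ],
)

```text
clock: 12.15
tool_pos: [0.4583, -0.0432, 0.0277]
tcp_rot: [[-0.996, 0.09, -0.004], [0.09, 0.996, 0.001], [0.004, 0.001, -1.0]]
contact_force: [-0.4, 0.5, -0.5]
width: 0.025
```

```bash
python3 plan.py 0.4590 -0.0441 0.0207 84.9 1
```

```text
at [ 0.4583 -0.0432  0.0277] yaw 84.9 tilt 0.22 q6 -96.6 w 0.025 t 12.15 F [-0.4  0.5 -0.5]
[-0.0008, -0.0008, 0.007] -0.04
```

Call:
servo_tool(
  xyz=[
    [0,0,0.004],
    [0,0,0.002],
    [0,0,0],
    [0,0,0],
  ],
  turn=[
    [0,0,0],
    [0,0,0],
    [0,0,0],
    [0,0,0],
  ],
)

```text
clock: 12.55
tool_pos: [0.4602, -0.0443, 0.0242]
tcp_rot: [[-0.996, 0.091, 0.001], [0.091, 0.996, -0.0], [-0.001, -0.0, -1.0]]
contact_force: [-0.6, -0.3, -0.2]
width: 0.0251
```

Call:
servo_tool(
  xyz=[
    [0,0,0],
    [0,0,0],
    [0,0,0],
    [0,0,0],
    [0,0,0],
  ],
  turn=[
    [0,0,0],
    [0,0,0],
    [0,0,0],
    [0,0,0],
    [0,0,0],
  ],
  claw=0.5,
)

```text
clock: 13.05
tool_pos: [0.4596, -0.0442, 0.0235]
tcp_rot: [[-0.996, 0.091, 0.0], [0.091, 0.996, -0.0], [-0.0, -0.0, -1.0]]
contact_force: [0.1, -0.8, -0.1]
width: 0.043
```

Call:
servo_tool(
  xyz=[
    [0,0,-0.02],
    [0,0,-0.035],
    [0,0,-0.045],
    [0,0,-0.03],
    [0,0,0],
  ],
  turn=[
    [0,0,0],
    [0,0,0],
    [0,0,0],
    [0,0,0],
    [0,0,0],
  ],
)

```text
clock: 13.55
tool_pos: [0.463, -0.0449, 0.1591]
tcp_rot: [[-0.996, 0.091, 0.009], [0.091, 0.996, -0.002], [-0.009, -0.001, -1.0]]
contact_force: [0.8, 0.1, 0.2]
width: 0.0428
```

```bash
python3 plan.py 0.442 0.2725 0.14 133.4 7
```

```text
at [ 0.463  -0.0449  0.1591] yaw 84.8 tilt 0.53 q6 -96.6 w 0.0428 t 13.55 F [0.8 0.1 0.2]
[0.0071, 0.0449, 0.0027] -6.94
[0.0016, 0.0454, 0.0027] -6.94
[-0.0039, 0.0453, 0.0027] -6.94
[-0.0093, 0.0445, 0.0027] -6.94
[-0.0146, 0.043, 0.0027] -6.94
[-0.0197, 0.0409, 0.0027] -6.94
[-0.0245, 0.0382, 0.0027] -6.94
```

Call:
servo_tool(
  xyz=[
    [0.007,0.045,0],
    [0.002,0.045,0],
    [-0.004,0.045,0],
    [-0.009,0.044,0],
    [-0.015,0.043,0],
  ],
  turn=[
    [0,0,-7],
    [0,0,-7],
    [0,0,-7],
    [0,0,-7],
    [0,0,-7],
  ],
  squeeze=30,
)

```text
clock: 14.05
tool_pos: [0.4435, 0.1831, 0.1527]
tcp_rot: [[-0.865, -0.501, -0.001], [-0.501, 0.865, -0.0], [0.001, 0.0, -1.0]]
contact_force: [0.5, -0.1, 0.6]
width: 0.0425
```

Call:
servo_tool(
  xyz=[
    [-0.02,0.041,0],
    [-0.024,0.038,0.02],
    [0,0,0.03],
    [0,0,0],
    [0,0,0],
  ],
  turn=[
    [0,0,-7],
    [0,0,-7],
    [0,0,0],
    [0,0,0],
    [0,0,0],
  ],
)

```text
clock: 14.55
tool_pos: [0.4368, 0.271, 0.1026]
tcp_rot: [[-0.722, -0.692, -0.003], [-0.692, 0.722, -0.002], [0.003, 0.001, -1.0]]
contact_force: [-0.5, -0.5, 0.2]
width: 0.0428
```

```bash
python3 plan.py 0.442 0.2725 0.016 133.4 3; python3 - <<'E'
from h import *
p,d=snap('top','t5')
cv2.imwrite('pics/t5c.png',cv2.resize(p[170:320,250:450,::-1],None,fx=4,fy=4))
L=onplane('top',[[443/3.8+299.5,67/3.8+169.5]],.004)
E
```

```text
at [0.4368 0.271  0.1026] yaw 133.8 tilt 0.18 q6 -107.6 w 0.0428 t 14.55 F [-0.5 -0.5  0.2]
[-0.0016, -0.0009, 0.0289] 0.12
[-0.0016, -0.0009, 0.0289] 0.12
[-0.0016, -0.0009, 0.0289] 0.12
```

View pics/t5c.png

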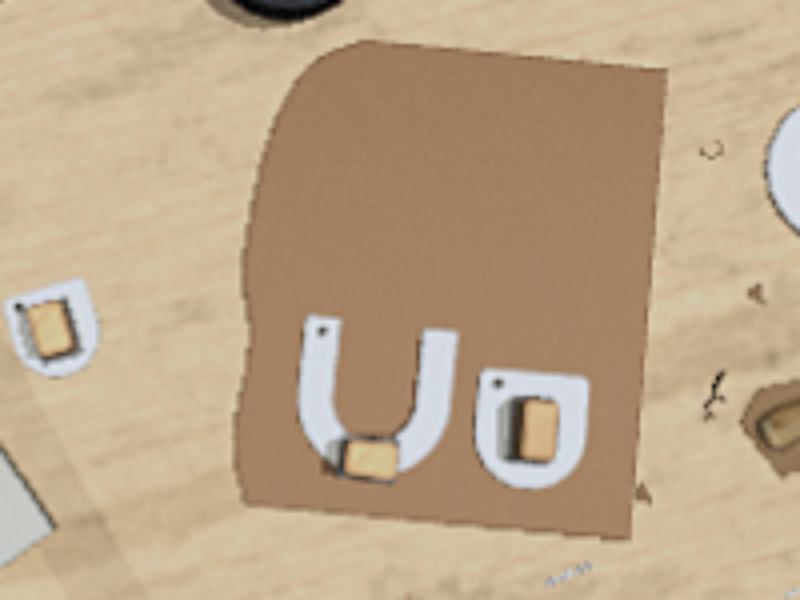

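```bash
cat > m.py <<'E'
import sys;from h import *
img=cv2.imread(f'pics/{sys.argv[1]}.png')[:,:,::-1].copy()
import re
g={'heel':(.473,-.1257,-.089),'rand':(.489,-.047,-.089),'tip':(.498,-.0476,-.089),'half_sole':(.573,-.1336,-.089)}
r={}
for n in sys.argv[2:]:
    x,f=fit('top',img,n,g[n],z0=.004,dil=1 if n=='tip' else 3);r[n]=x;print(n,x[:2].round(4),np.degrees(x[2]).round(1),round(f,1))
def rel(a,b):
    c,s=np.cos(a[2]),np.sin(a[2]);d=np.array(b[:2])-a[:2];return (np.array([c*d[0]+s*d[1],-s*d[0]+c*d[1]])*1000).round(1),np.degrees(b[2]-a[2]).round(1)
r['leather']=np.array([.5467,-.0911,np.radians(-5.1)])
for a,b in(('leather','half_sole'),('half_sole','heel'),('leather','heel'),('heel','rand'),('rand','tip'),('leather','rand')):
    if a in r and b in r:print(b,'in',a,*rel(r[a],r[b]))
r.pop('leather')
overlay('top',img,r,(250,170,450,320),4,sys.argv[1]+'o',{n:.004 for n in r})
E
python3 m.py t5 heel rand
```

```text
heel [ 0.4737 -0.1238] -5.2 299.7
rand [ 0.4892 -0.0456] -6.5 234.8
heel in leather [-69.8 -39. ] -0.1
rand in heel [ 8.3 79.3] -1.3
rand in leather [-61.4  40.2] -1.4
```

Call:
servo_tool(
  xyz=[
    [-0.005,-0.003,0.02],
    [0,0,0.03],
    [0,0,0.025],
    [0,0,0.012],
    [0,0,0],
  ],
  turn=[
    [0,0,0],
    [0,0,0],
    [0,0,0],
    [0,0,0],
    [0,0,0],
  ],
)

```text
clock: 15.1
tool_pos: [0.4431, 0.272, 0.0159]
tcp_rot: [[-0.723, -0.691, -0.002], [-0.691, 0.723, -0.001], [0.002, 0.001, -1.0]]
contact_force: [0.1, -0.2, 0.8]
width: 0.0425
```

```bash
python3 plan.py 0.442 0.2725 0.017 133.4 1;python3 -c "
from h import *
p,d=snap('side','s6')
cv2.imwrite('pics/s6c.png',cv2.resize(p[140:260,160:320,::-1],None,fx=5,fy=5))"
```

```text
at [0.4431 0.272  0.0159] yaw 133.7 tilt 0.11 q6 -107.8 w 0.0425 t 15.1 F [ 0.1 -0.2  0.8]
[0.0005, 0.0011, -0.0011] 0.29
```

View pics/s6c.png

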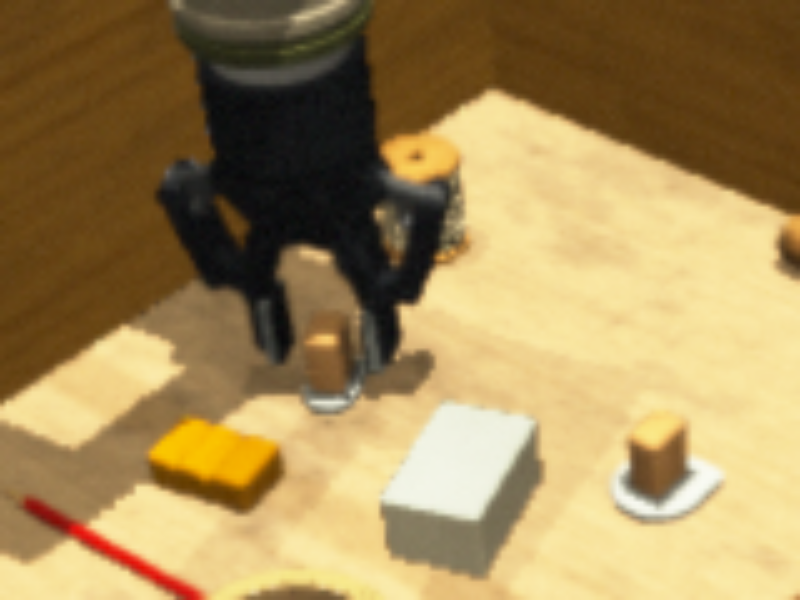

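View pics/t5o.png

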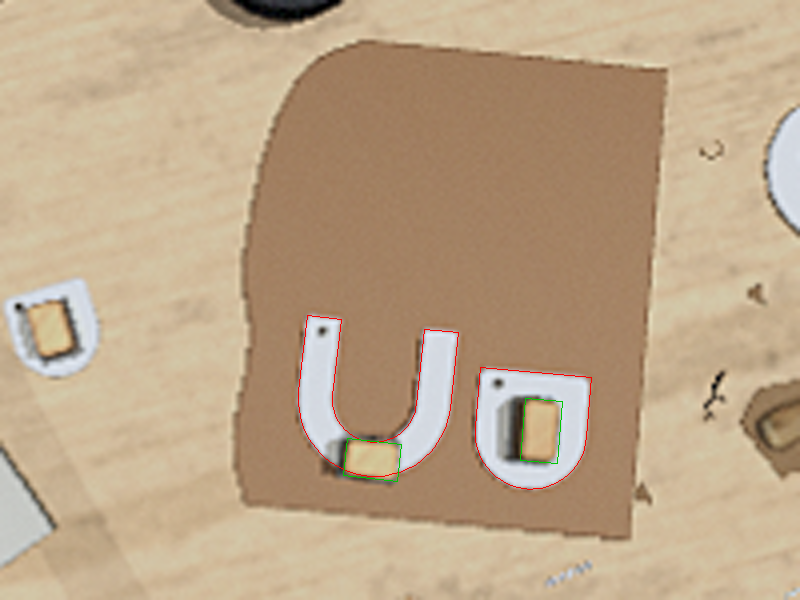

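Call:
servo_tool(
  xyz=[
    [0,0,0],
    [0,0,0],
    [0,0,0],
    [0,0,0],
    [0,0,0],
  ],
  turn=[
    [0,0,0],
    [0,0,0],
    [0,0,0],
    [0,0,0],
    [0,0,0],
  ],
  claw=1,
)

```text
clock: 15.65
tool_pos: [0.4451, 0.2738, 0.0186]
tcp_rot: [[-0.722, -0.692, 0.003], [-0.692, 0.722, 0.001], [-0.003, -0.001, -1.0]]
contact_force: [0.1, -1.9, 7.6]
width: 0.0174
```

Call:
servo_tool(
  xyz=[
    [0,0,-0.01],
    [0,0,-0.04],
    [0,0,-0.045],
    [0,0,-0.035],
    [0,0,0],
  ],
  turn=[
    [0,0,0],
    [0,0,0],
    [0,0,0],
    [0,0,0],
    [0,0,0],
  ],
)

```text
clock: 16.15
tool_pos: [0.4471, 0.275, 0.1542]
tcp_rot: [[-0.722, -0.692, 0.01], [-0.692, 0.722, 0.005], [-0.011, -0.003, -1.0]]
contact_force: [1.4, 0.4, 0.4]
width: 0.0174
```

```bash
python3 plan.py 0.4987 -0.048 0.14 83.5 8
```

```text
at [0.4471 0.275  0.1542] yaw 133.8 tilt 0.66 q6 -107.8 w 0.0174 t 16.15 F [1.4 0.4 0.4]
[0.0233, -0.0336, 0.0018] 6.29
[0.0195, -0.036, 0.0018] 6.29
[0.0154, -0.0379, 0.0018] 6.29
[0.0112, -0.0393, 0.0018] 6.29
[0.0068, -0.0403, 0.0018] 6.29
[0.0023, -0.0408, 0.0018] 6.29
[-0.0021, -0.0408, 0.0018] 6.29
[-0.0066, -0.0404, 0.0018] 6.29
```

Call:
servo_tool(
  xyz=[
    [0.023,-0.034,0],
    [0.02,-0.036,0],
    [0.015,-0.038,0],
    [0.011,-0.039,0],
    [0.007,-0.04,0],
  ],
  turn=[
    [0,0,6.3],
    [0,0,6.3],
    [0,0,6.3],
    [0,0,6.3],
    [0,0,6.3],
  ],
)

```text
clock: 16.65
tool_pos: [0.4756, 0.0701, 0.1467]
tcp_rot: [[-0.978, -0.209, 0.0], [-0.209, 0.978, 0.0], [-0.0, -0.0, -1.0]]
contact_force: [1.2, 0.3, -0.2]
width: 0.0176
```

Call:
servo_tool(
  xyz=[
    [0.002,-0.041,0],
    [-0.002,-0.041,0],
    [-0.007,-0.04,0],
    [0,0,0],
    [0,0,0],
  ],
  turn=[
    [0,0,6.3],
    [0,0,6.3],
    [0,0,6.3],
    [0,0,0],
    [0,0,0],
  ],
)

```text
clock: 17.15
tool_pos: [0.4953, -0.0502, 0.1465]
tcp_rot: [[-0.993, 0.116, -0.0], [0.116, 0.993, 0.0], [0.001, 0.0, -1.0]]
contact_force: [0.4, 0.4, -0.0]
width: 0.0175
```

```bash
python3 plan.py 0.4987 -0.048 0.06 83.5 3;python3 -c "
from h import *
p,d=snap('side','s7')
cv2.imwrite('pics/s7c.png',cv2.resize(p[180:330,270:470,::-1],None,fx=4,fy=4))"
```

```text
at [ 0.4953 -0.0502  0.1465] yaw 83.3 tilt 0.04 q6 -95.0 w 0.0175 t 17.15 F [ 0.4  0.4 -0. ]
[-0.001, 0.0009, 0.0288] -0.06
[-0.001, 0.0009, 0.0288] -0.06
[-0.001, 0.0009, 0.0288] -0.06
```

View pics/s7c.png

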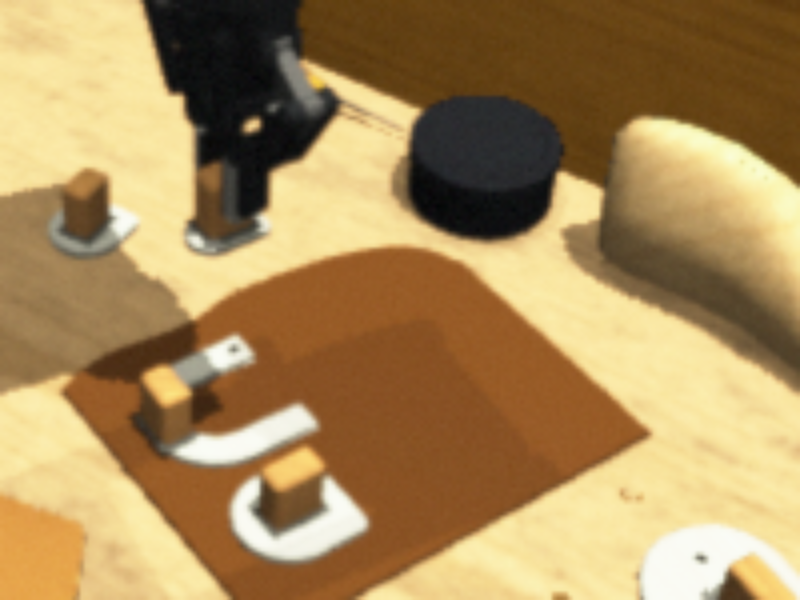

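Call:
servo_tool(
  xyz=[
    [-0.003,0.003,0.03],
    [0,0,0.03],
    [0,0,0.03],
    [0,0,0.015],
    [0,0,0],
  ],
  turn=[
    [0,0,0],
    [0,0,0],
    [0,0,0],
    [0,0,0],
    [0,0,0],
  ],
)

```text
clock: 17.7
tool_pos: [0.4962, -0.0449, 0.0386]
tcp_rot: [[-0.994, 0.112, -0.006], [0.112, 0.994, 0.001], [0.006, 0.001, -1.0]]
contact_force: [0.2, 0.3, -0.4]
width: 0.0171
```

```bash
python3 plan.py 0.4987 -0.048 0.023 83.5 1
```

```text
at [ 0.4962 -0.0449  0.0386] yaw 83.6 tilt 0.33 q6 -94.6 w 0.0171 t 17.7 F [ 0.2  0.3 -0.4]
[-0.0028, -0.0028, 0.0156] 0.06
```

Call:
servo_tool(
  xyz=[
    [0,0,0],
    [0,0,0],
  ],
  turn=[
    [0,0,0],
    [0,0,0],
  ],
)

```text
clock: 17.9
tool_pos: [0.5001, -0.0465, 0.0431]
tcp_rot: [[-0.993, 0.114, 0.002], [0.114, 0.994, -0.0], [-0.002, -0.0, -1.0]]
contact_force: [1.1, -1.1, 0.6]
width: 0.0175
```

```bash
python3 plan.py 0.4987 -0.048 0.023 83.5 1
```

```text
at [ 0.5001 -0.0465  0.0431] yaw 83.5 tilt 0.13 q6 -94.6 w 0.0175 t 17.9 F [ 1.1 -1.1  0.6]
[0.0012, -0.0016, 0.0201] -0.04
```

Call:
servo_tool(
  xyz=[
    [0.001,-0.001,0.01],
    [0,0,0.006],
    [0,0,0.003],
    [0,0,0],
    [0,0,0],
  ],
  turn=[
    [0,0,0],
    [0,0,0],
    [0,0,0],
    [0,0,0],
    [0,0,0],
  ],
)

```text
clock: 18.4
tool_pos: [0.4977, -0.0479, 0.0226]
tcp_rot: [[-0.993, 0.115, -0.001], [0.115, 0.993, 0.0], [0.001, 0.0, -1.0]]
contact_force: [-2.7, 1.0, 4.4]
width: 0.0173
```

```bash
python3 plan.py 0.4987 -0.048 0.023 83.5 1
```

```text
at [ 0.4977 -0.0479  0.0226] yaw 83.4 tilt 0.03 q6 -94.8 w 0.0173 t 18.4 F [-2.7  1.   4.4]
[-0.001, -0.0, -0.0004] -0.12
```

Call:
servo_tool(
  xyz=[
    [0,0,0],
    [0,0,0],
    [0,0,0],
    [0,0,0],
    [0,0,0],
  ],
  turn=[
    [0,0,0],
    [0,0,0],
    [0,0,0],
    [0,0,0],
    [0,0,0],
  ],
  claw=0.6,
)

```text
clock: 18.9
tool_pos: [0.4978, -0.0478, 0.0224]
tcp_rot: [[-0.993, 0.115, -0.0], [0.115, 0.993, 0.0], [0.0, 0.0, -1.0]]
contact_force: [-0.4, 0.3, 0.8]
width: 0.0337
```

Call:
servo_tool(
  xyz=[
    [0,0,-0.02],
    [0,0,-0.035],
    [0,0,-0.045],
    [0,0,-0.03],
    [0,0,0],
  ],
  turn=[
    [0,0,0],
    [0,0,0],
    [0,0,0],
    [0,0,0],
    [0,0,0],
  ],
)

```text
clock: 19.4
tool_pos: [0.5013, -0.0485, 0.1584]
tcp_rot: [[-0.993, 0.115, 0.009], [0.115, 0.993, -0.002], [-0.01, -0.001, -1.0]]
contact_force: [1.4, 1.0, -0.4]
width: 0.034
```

```bash
python3 plan.py 0.5985 -0.313 0.16 -12 12
```

```text
at [ 0.5013 -0.0485  0.1584] yaw 83.4 tilt 0.55 q6 -94.8 w 0.034 t 19.4 F [ 1.4  1.  -0.4]
[-0.0106, -0.021, -0.0001] 7.95
[-0.0134, -0.0193, -0.0001] 7.95
[-0.0159, -0.0173, -0.0001] 7.95
[-0.0182, -0.0149, -0.0001] 7.95
[-0.02, -0.0122, -0.0001] 7.95
[-0.0215, -0.0094, -0.0001] 7.95
[-0.0226, -0.0063, -0.0001] 7.95
[-0.0233, -0.0031, -0.0001] 7.95
[-0.0235, 0.0002, -0.0001] 7.95
[-0.0232, 0.0034, -0.0001] 7.95
[-0.0225, 0.0066, -0.0001] 7.95
[-0.0214, 0.0096, -0.0001] 7.95
```

Call:
servo_tool(
  xyz=[
    [-0.011,-0.021,0],
    [-0.013,-0.019,0],
    [-0.016,-0.017,0],
    [-0.018,-0.015,0],
    [-0.02,-0.012,0],
  ],
  turn=[
    [0,0,8],
    [0,0,8],
    [0,0,8],
    [0,0,8],
    [0,0,8],
  ],
  claw=0.45,
  squeeze=60,
)

```text
clock: 19.9
tool_pos: [0.5381, -0.1581, 0.1514]
tcp_rot: [[-0.683, 0.731, -0.001], [0.731, 0.683, 0.0], [0.001, -0.001, -1.0]]
contact_force: [0.3, 0.1, -0.1]
width: 0.047
```

Call:
servo_tool(
  xyz=[
    [-0.021,-0.009,0],
    [-0.023,-0.006,0],
    [-0.023,-0.003,0],
    [-0.023,0,0],
    [-0.023,0.003,0],
  ],
  turn=[
    [0,0,8],
    [0,0,8],
    [0,0,8],
    [0,0,8],
    [0,0,8],
  ],
)

```text
clock: 20.4
tool_pos: [0.5775, -0.2672, 0.1512]
tcp_rot: [[-0.053, 0.999, -0.001], [0.999, 0.053, 0.001], [0.001, -0.001, -1.0]]
contact_force: [0.4, 0.1, 0.6]
width: 0.0469
```

Call:
servo_tool(
  xyz=[
    [-0.022,0.007,0.01],
    [-0.021,0.01,0.02],
    [0,0,0.03],
    [0,0,0],
    [0,0,0],
  ],
  turn=[
    [0,0,8],
    [0,0,7.4],
    [0,0,0],
    [0,0,0],
    [0,0,0],
  ],
)

```text
clock: 20.9
tool_pos: [0.5931, -0.3089, 0.091]
tcp_rot: [[0.207, 0.978, -0.003], [0.978, -0.207, 0.002], [0.001, -0.003, -1.0]]
contact_force: [0.6, 0.4, 0.1]
width: 0.0469
```

```bash
python3 plan.py 0.5985 -0.313 0.0165 -12 3; python3 - <<'E'
from h import *
p,d=snap('top','t8')
E
python3 m.py t8 heel rand tip
```

```text
at [ 0.5931 -0.3089  0.091 ] yaw -12.0 tilt 0.21 q6 -19.9 w 0.0469 t 20.9 F [0.6 0.4 0.1]
[-0.001, 0.002, 0.0248] 0.01
[-0.001, 0.002, 0.0248] 0.01
[-0.001, 0.002, 0.0248] 0.01
heel [ 0.4742 -0.1233] -5.2 265.3
rand [ 0.4888 -0.0455] -7.7 347.0
tip [ 0.4998 -0.0197] -18.6 340.1
heel in leather [-69.3 -38.5] -0.1
rand in heel [ 7.5 78.7] -2.6
tip in rand [ 7.5 27.1] -10.9
rand in leather [-61.7  40.2] -2.6
```

View pics/t8o.png

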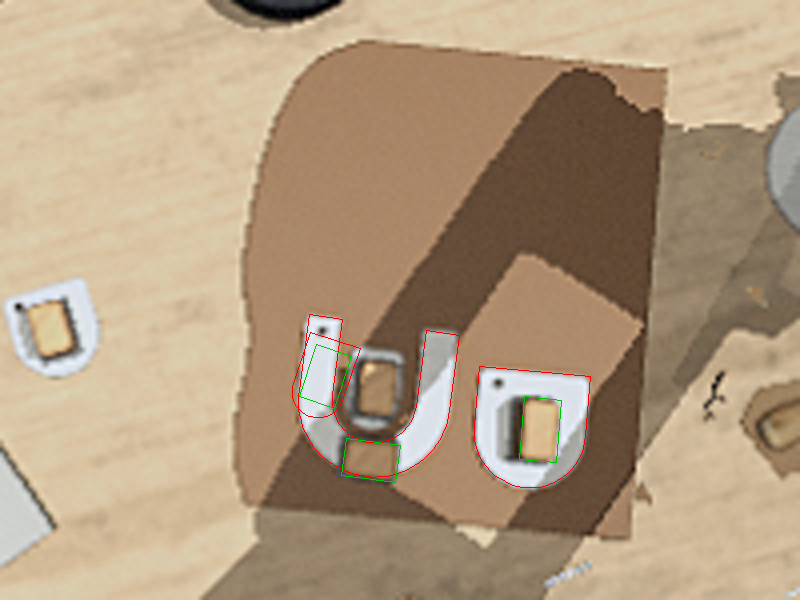

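View pics/t8.png

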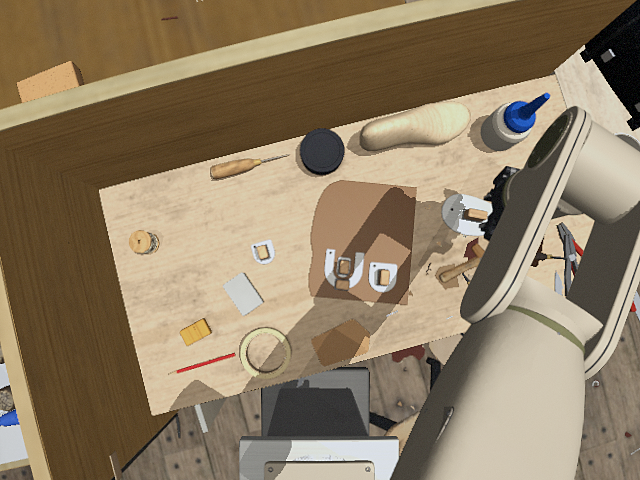

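Call:
servo_tool(
  xyz=[
    [0,0,0],
    [0,0,0],
  ],
  turn=[
    [0,0,0],
    [0,0,0],
  ],
)

```text
clock: 21.15
tool_pos: [0.5953, -0.31, 0.0946]
tcp_rot: [[0.207, 0.978, 0.003], [0.978, -0.207, -0.002], [-0.001, 0.003, -1.0]]
contact_force: [0.0, 0.6, 0.3]
width: 0.0469
```

```bash
python3 plan.py 0.5985 -0.313 0.0165 -12 3
```

```text
at [ 0.5953 -0.31    0.0946] yaw -12.0 tilt 0.17 q6 -19.9 w 0.0469 t 21.15 F [0.  0.6 0.3]
[-0.0008, 0.0012, 0.026] 0.01
[-0.0008, 0.0012, 0.026] 0.01
[-0.0008, 0.0012, 0.026] 0.01
```

Call:
servo_tool(
  xyz=[
    [-0.002,0.004,0.03],
    [0,0,0.03],
    [0,0,0.018],
    [0,0,0],
    [0,0,0],
  ],
  turn=[
    [0,0,0],
    [0,0,0],
    [0,0,0],
    [0,0,0],
    [0,0,0],
  ],
)

```text
clock: 21.65
tool_pos: [0.598, -0.3126, 0.0153]
tcp_rot: [[0.208, 0.978, 0.0], [0.978, -0.208, -0.0], [-0.0, 0.0, -1.0]]
contact_force: [0.4, -0.5, 1.0]
width: 0.0468
```

Call:
servo_tool(
  xyz=[
    [0,0,0],
    [0,0,0],
    [0,0,0],
    [0,0,0],
    [0,0,0],
  ],
  turn=[
    [0,0,0],
    [0,0,0],
    [0,0,0],
    [0,0,0],
    [0,0,0],
  ],
  claw=1,
)

```text
clock: 22.15
tool_pos: [0.5993, -0.3135, 0.017]
tcp_rot: [[0.208, 0.978, 0.003], [0.978, -0.208, -0.002], [-0.001, 0.004, -1.0]]
contact_force: [0.8, 0.3, 5.7]
width: 0.0168
```

Call:
servo_tool(
  xyz=[
    [0,0,-0.01],
    [0,0,-0.03],
    [0,0,-0.04],
    [0,0,-0.02],
    [0,0,0],
  ],
  turn=[
    [0,0,0],
    [0,0,0],
    [0,0,0],
    [0,0,0],
    [0,0,0],
  ],
)

```text
clock: 22.65
tool_pos: [0.6003, -0.3142, 0.1203]
tcp_rot: [[0.208, 0.978, 0.007], [0.978, -0.208, -0.004], [-0.003, 0.008, -1.0]]
contact_force: [0.6, 0.1, -0.7]
width: 0.0166
```

```bash
python3 plan.py 0.5745 -0.1339 0.14 -95.2 11;python3 -c "
from h import *
p,d=snap('side','s9')
cv2.imwrite('pics/s9c.png',cv2.resize(p[240:440,340:600,::-1],None,fx=3,fy=3))"
```

```text
at [ 0.6003 -0.3142  0.1203] yaw -12.0 tilt 0.47 q6 -19.9 w 0.0166 t 22.65 F [ 0.6  0.1 -0.7]
[0.0155, -0.0057, -0.0018] 7.56
[0.0147, -0.0077, -0.0018] 7.56
[0.0135, -0.0096, -0.0018] 7.56
[0.0121, -0.0113, -0.0018] 7.56
[0.0106, -0.0128, -0.0018] 7.56
[0.0088, -0.014, -0.0018] 7.56
[0.0069, -0.0151, -0.0018] 7.56
[0.0048, -0.0158, -0.0018] 7.56
[0.0027, -0.0163, -0.0018] 7.56
[0.0005, -0.0165, -0.0018] 7.56
[-0.0017, -0.0165, -0.0018] 7.56
```

View pics/s9c.png

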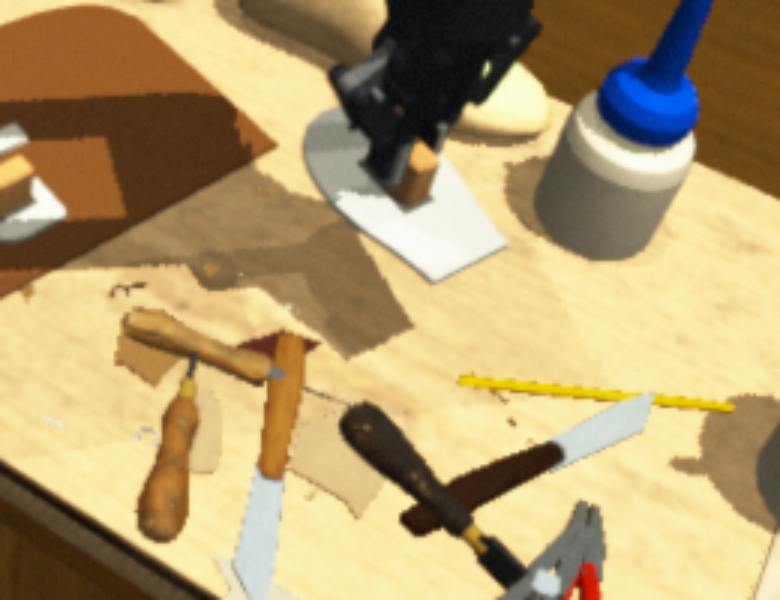

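Call:
servo_tool(
  xyz=[
    [0.015,-0.006,-0.01],
    [0.015,-0.008,0],
    [0.013,-0.01,0],
    [0.012,-0.011,0],
    [0.011,-0.013,0],
  ],
  turn=[
    [0,0,7.6],
    [0,0,7.6],
    [0,0,7.6],
    [0,0,7.6],
    [0,0,7.6],
  ],
)

```text
clock: 23.2
tool_pos: [0.5836, -0.2294, 0.1219]
tcp_rot: [[0.77, 0.638, -0.004], [0.638, -0.77, 0.002], [-0.002, -0.004, -1.0]]
contact_force: [-0.9, -0.3, -1.4]
width: 0.0167
```

Call:
servo_tool(
  xyz=[
    [0.009,-0.014,0],
    [0.007,-0.015,0],
    [0.005,-0.016,0],
    [0.003,-0.016,0],
    [0,-0.016,0],
  ],
  turn=[
    [0,0,7.6],
    [0,0,7.6],
    [0,0,7.6],
    [0,0,7.6],
    [0,0,7.6],
  ],
)

```text
clock: 23.7
tool_pos: [0.5727, -0.148, 0.1221]
tcp_rot: [[1.0, 0.029, -0.004], [0.029, -1.0, 0.001], [-0.004, -0.001, -1.0]]
contact_force: [0.6, 0.5, -1.0]
width: 0.0166
```

Call:
servo_tool(
  xyz=[
    [-0.002,-0.016,0],
    [0,0,0],
    [0,0,0],
  ],
  turn=[
    [0,0,7.2],
    [0,0,0],
    [0,0,0],
  ],
)

```text
clock: 24.0
tool_pos: [0.5708, -0.133, 0.123]
tcp_rot: [[0.996, -0.087, -0.002], [-0.087, -0.996, 0.0], [-0.002, -0.0, -1.0]]
contact_force: [0.5, -1.1, -1.8]
width: 0.0168
```

```bash
python3 plan.py 0.5746 -0.1345 0.06 -95.2 2
```

```text
at [ 0.5708 -0.133   0.123 ] yaw -95.0 tilt 0.14 q6 76.9 w 0.0168 t 24.0 F [ 0.5 -1.1 -1.8]
[0.002, 0.0006, 0.0315] 0.11
[0.002, 0.0006, 0.0315] 0.11
```

Call:
servo_tool(
  xyz=[
    [0.004,0.001,0.025],
    [0,0,0.03],
    [0,0,0.02],
    [0,0,0],
    [0,0,0],
  ],
  turn=[
    [0,0,0],
    [0,0,0],
    [0,0,0],
    [0,0,0],
    [0,0,0],
  ],
)

```text
clock: 24.5
tool_pos: [0.5752, -0.1352, 0.0491]
tcp_rot: [[0.996, -0.09, -0.001], [-0.09, -0.996, 0.0], [-0.001, -0.0, -1.0]]
contact_force: [-0.1, -0.5, -0.8]
width: 0.0166
```

```bash
python3 plan.py 0.5746 -0.1345 0.0215 -95.2 1; python3 -c "
from h import *
p,d=snap('side','s10')
cv2.imwrite('pics/s10c.png',cv2.resize(p[200:350,270:470,::-1],None,fx=4,fy=4))"
```

```text
at [ 0.5752 -0.1352  0.0491] yaw -95.2 tilt 0.08 q6 77.0 w 0.0166 t 24.5 F [-0.1 -0.5 -0.8]
[-0.0006, -0.0007, 0.0276] 0.04
```

View pics/s10c.png

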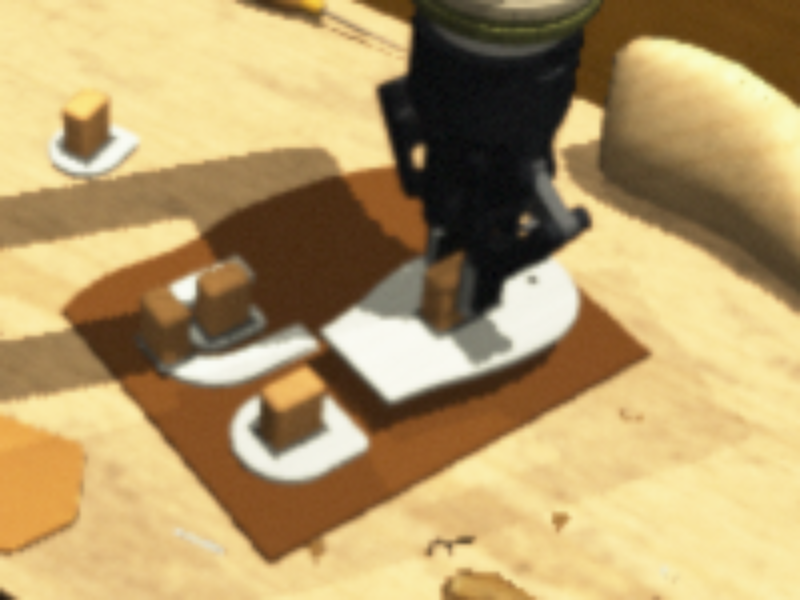

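Call:
servo_tool(
  xyz=[
    [-0.001,-0.001,0.012],
    [0,0,0.01],
    [0,0,0.005],
    [0,0,0],
    [0,0,0],
  ],
  turn=[
    [0,0,0],
    [0,0,0],
    [0,0,0],
    [0,0,0],
    [0,0,0],
  ],
)

```text
clock: 25.05
tool_pos: [0.5746, -0.1335, 0.0224]
tcp_rot: [[0.996, -0.091, -0.0], [-0.091, -0.996, 0.0], [-0.0, -0.0, -1.0]]
contact_force: [-0.4, -0.1, -1.5]
width: 0.0168
```

```bash
python3 plan.py 0.5746 -0.1345 0.0215 -95.2 1
```

```text
at [ 0.5746 -0.1335  0.0224] yaw -95.2 tilt 0.02 q6 77.1 w 0.0168 t 25.05 F [-0.4 -0.1 -1.5]
[0.0001, 0.001, 0.0009] -0.0
```

Call:
servo_tool(
  xyz=[
    [0,0,0.001],
    [0,0,0],
    [0,0,0],
  ],
  turn=[
    [0,0,0],
    [0,0,0],
    [0,0,0],
  ],
)

```text
clock: 25.35
tool_pos: [0.5747, -0.1336, 0.0216]
tcp_rot: [[0.996, -0.091, 0.0], [-0.091, -0.996, -0.0], [0.0, 0.0, -1.0]]
contact_force: [-0.4, -0.9, -1.3]
width: 0.0171
```

Call:
servo_tool(
  xyz=[
    [0,0,0],
    [0,0,0],
    [0,0,0],
    [0,0,0],
    [0,0,0],
  ],
  turn=[
    [0,0,0],
    [0,0,0],
    [0,0,0],
    [0,0,0],
    [0,0,0],
  ],
  claw=0.5,
)

```text
clock: 25.85
tool_pos: [0.5748, -0.1336, 0.0216]
tcp_rot: [[0.996, -0.091, 0.0], [-0.091, -0.996, -0.0], [0.0, 0.0, -1.0]]
contact_force: [0.6, -0.1, -0.9]
width: 0.0427
```

Call:
servo_tool(
  xyz=[
    [0,0,-0.02],
    [0,0,-0.04],
    [0,0,-0.05],
    [0,0,-0.05],
    [0,0,-0.03],
  ],
  turn=[
    [0,0,0],
    [0,0,0],
    [0,0,0],
    [0,0,0],
    [0,0,0],
  ],
)

```text
clock: 26.35
tool_pos: [0.5762, -0.134, 0.2167]
tcp_rot: [[0.996, -0.091, 0.005], [-0.091, -0.996, -0.002], [0.006, 0.001, -1.0]]
contact_force: [0.3, -0.8, 0.3]
width: 0.0426
```

Call:
servo_tool(
  xyz=[
    [0,0.04,0],
    [0,0.04,0],
    [0,0.04,0],
    [0,0.04,0],
    [0,0.04,0],
  ],
  turn=[
    [0,0,0],
    [0,0,0],
    [0,0,0],
    [0,0,0],
    [0,0,0],
  ],
)

```text
clock: 26.85
tool_pos: [0.5562, -0.3343, 0.2116]
tcp_rot: [[0.996, -0.091, 0.0], [-0.091, -0.996, -0.0], [0.0, 0.0, -1.0]]
contact_force: [0.4, -1.0, 0.4]
width: 0.0424
```

Call:
servo_tool(
  xyz=[
    [0,0.04,0],
    [0,0,0],
    [0,0,0],
  ],
  turn=[
    [0,0,0],
    [0,0,0],
    [0,0,0],
  ],
)

```text
clock: 27.15
tool_pos: [0.5524, -0.3733, 0.211]
tcp_rot: [[0.996, -0.093, -0.0], [-0.093, -0.996, 0.001], [-0.001, -0.001, -1.0]]
contact_force: [-0.3, 0.7, -0.7]
width: 0.0428
```

```bash
python3 - <<'E'
from h import *
snap('side','s11');snap('top','t11')
E
python3 m.py t11 half_sole heel rand tip
```

```text
half_sole [ 0.5752 -0.1319] -7.8 1425.9
heel [ 0.4735 -0.1239] -3.7 431.3
rand [ 0.4896 -0.0455] -6.4 511.7
tip [ 0.5025 -0.0756] 36.3 408.0
half_sole in leather [ 32.  -38.1] -2.7
heel in half_sole [-101.9   -5.8] 4.1
heel in leather [-70.  -39.2] 1.4
rand in heel [11.1 79.2] -2.7
tip in rand [ 16.2 -28.4] 42.6
rand in leather [-60.9  40.3] -1.3
```

View pics/t11o.png

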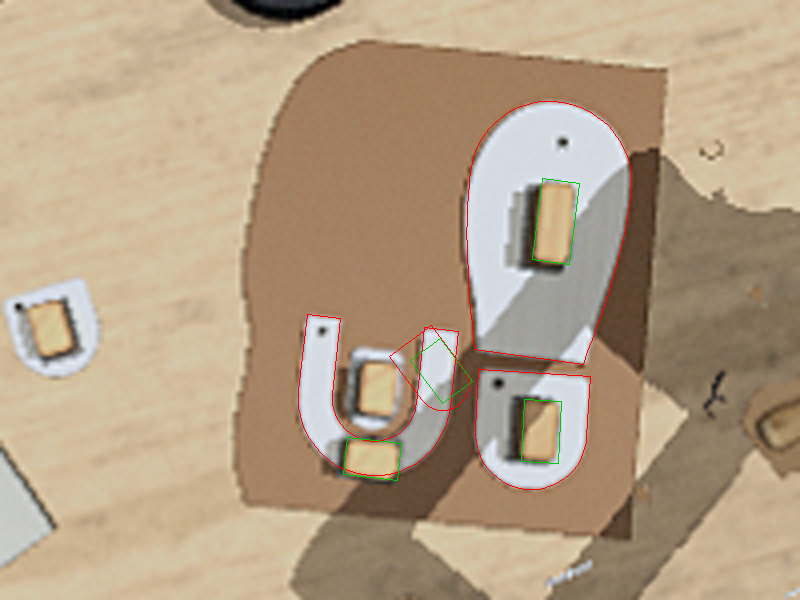

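View pics/s11.png

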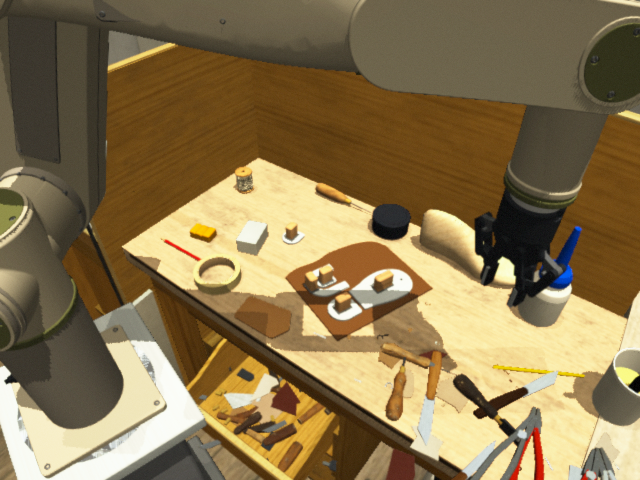

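```bash
python3 - <<'E'
from h import *
d=np.load('pics/t11.npy');c=cal('top');V=np.array(c['view'])
def pt(u,v):
    z=d[v,u];x=np.r_[und(c,[[u,v]])[0]*z,z];return (V[:3,:3].T@(x-V[:3,3]))[2]*1000
for n,cs in dict(tip=[(368,365),(388,365),(368,410),(388,410)],heel=[(530,405),(550,405),(530,455),(550,455)],rand=[(352,448),(392,450),(350,468),(388,474)],sole=[(545,190),(570,192),(540,255),(562,258)],soleplate=[(500,150),(600,170),(490,340),(570,345)],randplate=[(318,345),(438,350),(320,420)],leather=[(380,150)],tipplate=[(355,400),(378,353),(400,400)]).items():
    print(n,[round(float(pt(250+round(a/4),170+round(b/4)))) for a,b in cs])
E
```

```text
tip [39, 43, 45, 43]
heel [43, 42, 43, 43]
rand [45, 41, 43, 45]
sole [46, 44, 44, 45]
soleplate [9, 9, 9, 10]
randplate [8, 9, 12]
leather [3]
tipplate [40, 6, 3]
```

```bash
python3 -c "
from bench import ctrl
print(ctrl.job_done(),ctrl.sense()['clock'])"
```

```text
the job is handed in; nothing more can be done
the job is handed in; nothing more can be done
```

I laid all four patterns on the leather and handed the job in at about 27 s. The arm is raised and clear of everything. I did not touch the smaller heel or the spool, and both still look in place.

**From the last top picture:**

| Check | Measured | Allowed |
|---|---|---|
| Half sole inside the straight edge | about 15 mm | 0–28 mm |
| Half sole angle to the edge | 2.7° | 11° |
| Heel gap to the half sole's waist | about 7 mm | up to 18 mm |
| Heel sideways offset | 2.5–6 mm | 12 mm |
| Rand to the left of the heel | about 12 mm | 0–28 mm |
| Rand and heel round ends level to | about 2 mm | 17 mm |
| Tip off the rand's middle line | about 1–2 mm | 10 mm |

The plate and grip-top heights in the depth picture are consistent with all four lying flat.

**Checks that failed or disagreed:**
- **Tip fit:** my automatic outline fit did not find the tip, probably because of its grip and the shadows. I judged its place by eye from the picture and from where the arm released it. Those put it 4.5 to 9 mm ahead of the rand's centre, within the allowed −4 to 24 mm.
- **Shadows:** the arm's shadow also spoiled the last fits of the half sole and heel. The two readings of the heel's sideways offset come from that: the fit gave 5.8 mm, the edges read by eye 2.5 mm. The fit also showed a 4° angle between them, where 0° was intended.
- **Tip depth:** the readings on the tip's plate were too scattered to use, so its flatness rests on its grip-top heights of 39–45 mm (expected 43 mm).

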